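Unload the label-roll carousel

ROBOT

A 6-joint arm with a two-finger parallel gripper is mounted at the origin on the work surface. World frame = base frame: x ahead of the robot, y to its left, z up, the work surface at z = 0. Lengths are in mm, angles in rad, forces in N, time in s.
With the tool pointing down it reaches from about 350 to 775 mm from the base axis. Payload 7.3 kg.
Tool frame: the origin (TCP) lies at the very end of the fingers, on their centre line; the grasp point (between the pads) lies 19 mm behind it (bot.grasp_offset is the distance from the TCP to the grasp point, in mm); z points along the fingers, y is the direction in which the jaws open and shut (so a half turn about z gives the same grasp; the last joint's range is limited). The gripper opens to 92 mm and grips with 3 to 60 N. Pads are 19 mm wide; open, the fingers measure 130 mm over their backs; the gripper's body (75 mm by 190 mm) begins 47 mm behind the grasp point.
Start: joints at [-1.426, 0.342, 1.524, -0, 1.275, -0.146], TCP at [150.55, -502.971, 226.741] pointing down, gripper open.
Joint ranges: [-2.53, 2.53], [-0.77, 2.02], [0.04, 2.7], [-1, 4.14], [0.28, 2.66], [-3.11, 3.11]. Speed limits (rad/s): [2.57, 2.57, 3.14, 3.14, 3.14, 3.14].

INTERFACE

Orientations are given as [roll, pitch, yaw] about the fixed x, y, z axes, in that order (R = Rz(yaw) Ry(pitch) Rx(roll)).
In Python, from plant import bot gives the robot as it stands.
- The arm moves only by the tool servo_tool, never from a script. Its arguments are lists of equal length, an entry for each row: "angular": the turn, a rotation vector about the world's x, y, z in degrees, a list of three; "slide": the shift along the world's x, y, z in mm, a list of three; "grip": the opening, from -1 (shut) to 1 (fully open), so that 0 is half open. In form: {"angular": [[ax, ay, az], ...], "slide": [[dx, dy, dz], ...], "grip": [grip, ...]}. A call has 1 to 10 rows; each row is the pose to reach, as a shift and turn from the pose commanded when the call began; what a row does not reach only later rows make up. A row lasts 1/12 s, in which the tool goes at most 41.7 mm and 7.16 degrees, less where a joint would pass 70% of its speed; a pose out of reach is approached as far as the arm can. A call with a gripper value outside its range is refused whole. The fingers move at their own pace and stop on an object; the grip force is fixed at half the most. Time passes only in rows, so rows that repeat a pose let the fingers close. It gives the time, the measured TCP pose, the force and the opening at its end, in the units of the state.
- bot.get_obs(): the state, without advancing time (a new reading comes with each control period).
- bot.capture(name): name is "scene" or "top" or "wrist"; returns a dict with "img" (384x512x3 uint8, blue, green, red), "range_z" (384x512 float32, mm along the optical axis (not along the pixel's ray), 0 where there is no reading), "fov_y" (degrees; the focal length in pixels is half the picture's height over the tangent of half this angle, whatever the lens; pixels are square), "cx", "cy" (the principal point, pixels), "R" (3x3) and "t" (3): a world point X has camera coordinates R X + t; the wrist camera has in their place "T_tool_cam" (4x4, takes a point from camera to tool coordinates, whose origin is the TCP and whose axes are the flange's). Camera axes: x right, y down, z forward; pixel columns grow to the right and rows downward; lengths in mm; the calibration is good to about 2 mm. A picture is of the moment at which its call begins: read the wrist's pose just before it.
- bot.close_job(): hands the job in, once; it reports no verdict.
The state is a dict: "time": time; "joint_positions": joint angles; "dq": joint speeds; "tau": joint torques, N m; "tool_pos": TCP position; "tcp_rot": TCP orientation; "contact_force": force on the tool from outside, world axes, zero at the start; "moment": the same for the moment, N m; "grip_width": finger opening in mm.
Only numpy, scipy, OpenCV 4.12 (cv2) and the standard library are available. Lean on these libraries where they do the work, as an engineer would, in place of code of your own. Each camera call takes 0.05 s, during which the arm holds its last target.

TASK

Press the red stop button in until it stays in; then empty the carousel: lift each label roll up off its post at the gap in the keeper, with the index pin fully home, and set it down in the tray, the rolls side by side on the tray's floor, indexing the wheel between rolls by drawing the spring pin by its knob, turning the wheel and letting the pin drop into a hole. When the posts are all empty and the pin is fully home in a hole, turn the stop button clockwise so that it springs out again. Turn the wheel and lift rolls only while the stop is in, and leave the stapler and the cardboard tube in front of it standing where they are.

Things in the scene. Friction and masses are not known exactly. Their poses are not given: they have to be found in the camera images.
- carousel: Fixed carousel: round aluminium base plate, 336 mm across, 24 mm high, on which a grey wheel (224 mm across, top face 40 mm above the bench) turns about an upright axis. Origin: on the axis, at bench height. Its -x axis points from the axis to the gap, roughly towards the robot. The wheel carries four upright steel posts, 18 mm thick, 80 mm from the axis, 90 degrees apart, tops 93 mm above the bench.
- axis (a point): Point on the carousel's axis, at the height of the wheel's top face (40 mm above the bench). Here stands a fixed steel column, 26 mm thick, with a fixed T-shaped keeper on top (arms 30 mm wide, 95 mm long from the axis, underside 103, top 109, cap on the axis 115 mm above the bench), which lies over three of the four post positions: a roll there can rise only 15 mm.
- gap (a point): The gap: the one post position (80 mm from the axis, on the side of the carousel's -x) with no keeper arm above, where rolls can be lifted off. The point is where the axis of a post in the gap meets the wheel's top face. It does not move with the wheel. Fingers fit on the roll's two sides seen from the axis (left and right), not between roll and column.
- wheel (a joint): Angle of the wheel (rad), counter-clockwise from above positive, endless both ways; 0 at the start. A post stands in the gap, and the pin over a hole, at every multiple of 90 degrees (pi/2). Turning needs about 0.12 N m once the pin is drawn. With the pin in a hole it moves only about 0.015 rad.
- index_pin (a joint): Height (m) of the spring index pin, carried on an ear of the wheel: 0 = fully home in a hole of the base plate; about 0.014 = resting on the plate between holes; 0.022 = upper stop. Four holes (16 mm wide, pin 12 mm, round tip), 90 degrees apart. A spring pushes it down with 4.5 N (home) to 8 N; lift it 16 mm or more to turn the wheel; let go over a hole, it drops in.
- knob (a point): Centre of the round black knob on top of the index pin: 30 mm across, 28 mm tall, from 98 to 126 mm above the bench when the pin is home; it rises with the pin and goes round with the wheel, 130 mm from the axis, midway between two posts. Below it a sleeve 24 mm thick reaches up to 83 mm. At wheel angle 0 it stands 135 degrees counter-clockwise of the carousel's +x axis.
- tray: Loose blue plastic tray, open on top, outside 280 x 180 x 45 mm high (its x, y, z), walls 5 mm, floor about 5 mm, 0.7 kg. Origin: centre of its underside. It stands left or right of the carousel.
- stop (a joint): How far the red mushroom stop button is pressed down (m): 0 = out; travel 0.015; it latches when pressed all the way (2 N at first, up to 6 N) and then stays at about 0.0115 when let go. Freed from the latch it springs back to 0.
- stop_turn (a joint): Angle (rad) by which the button's head is turned clockwise seen from above, 0 to 0.9, spring-returned to 0 when let go. Once latched, turning it by about 0.55 or more frees the latch; it then springs out (with about 4 N, so at the latest when the head is let go). Do not press down while turning.
- stop_top (a point): Centre of the top face of the stop button's round head, which is 44 mm across and 22 mm thick; the top is 100 mm above the bench when out. The head stands on a 42 mm barrel (top at 62 mm) on a fixed yellow box 100 x 100 x 32 mm high; it stands left or right of the carousel, on the side where the tray is not.
- roll0_mid (a point): Centre of label roll 0: a wound white ring, 60 mm across, 48 mm tall, 27 mm bore, 0.13 kg (0.09 to 0.18), at the start standing over one of the posts, resting on the wheel. Three or all four of the rolls are present. z = the roll's own axis.
- roll1_mid (a point): Centre of label roll 1: a wound white ring, 60 mm across, 48 mm tall, 27 mm bore, 0.13 kg (0.09 to 0.18), at the start standing over one of the posts, resting on the wheel. Three or all four of the rolls are present. z = the roll's own axis.
- roll2_mid (a point): Centre of label roll 2: a wound white ring, 60 mm across, 48 mm tall, 27 mm bore, 0.13 kg (0.09 to 0.18), at the start standing over one of the posts, resting on the wheel. Three or all four of the rolls are present. z = the roll's own axis.
- roll3_mid (a point): Centre of label roll 3: a wound white ring, 60 mm across, 48 mm tall, 27 mm bore, 0.13 kg (0.09 to 0.18), at the start standing over one of the posts, resting on the wheel. Three or all four of the rolls are present. z = the roll's own axis.
- stapler: Bystander: stapler 130 mm long, 45 mm high. Origin: centre of its underside.
- core_tube: Bystander: upright cardboard tube, 28 mm across, 120 mm high. Origin: centre of its underside.
Not all that is in view belongs to the job. What is shaped like the part that bears roll3_mid but black or green is not meant.

How it is judged:
By the outcome, as a careful person would: the job done as asked, in the order asked, and still so for the second after the job is handed in, with the robot touching nothing.
Of roll0, roll1, roll2, roll3 only 3 to 4 are there at a start; the rules pass over those that are not, and their reading is None.
At some moment in a run one of tray may be knocked a few centimetres aside while the robot is not near it.
Once in a run the grip may slacken for a moment while it holds something.
It also fails if it takes over 210 s, if anything falls off the work surface, if the arm or the gripper's body presses on something with over 40 N, if the wrist force passes 120 N, or if a joint passes its speed limit or range.

## Working session

There is one attempt and no reset: what is moved stays moved. The work goes in short steps, Python scripts to look and compute and a tool call to move; the robot and the scene stay as the last step left them, time stands still between calls to the robot, and variables do not carry over. Pictures are saved under pics/ and viewed, and the job is handed in when it is done.

Besides the shell and the picture viewer there is one more tool, called after "Emit:" as name(argument=value, ...) on one line, values as JSON. servo_tool: Moves the arm, as the interface text tells. Its arguments: {"type":"object","properties":{"angular":{"type":"array","items":{"type":"array","items":{"type":"number"}}},"slide":{"type":"array","items":{"type":"array","items":{"type":"number"}}},"grip":{"type":"array","items":{"type":"number"}}},"required":["angular","slide","grip"]}

```bash
mkdir -p pics; ls; cat > h.py <<'E'
import numpy as np, cv2
from plant import bot
from scipy.spatial.transform import Rotation as Ro
def cap(name,fn=None):
    o=bot.get_obs(); c=bot.capture(name); c['obs']=o
    if fn: cv2.imwrite('pics/'+fn,c['img'])
    h=c['img'].shape[0]; c['f']=h/2/np.tan(np.radians(c['fov_y'])/2)
    if 'R' in c: c['R']=np.array(c['R']);c['t']=np.array(c['t'])
    else:
        T=np.array(c['T_tool_cam']); Rt=Ro.from_euler('xyz',o['tcp_rot']).as_matrix() if len(np.ravel(o['tcp_rot']))==3 else np.array(o['tcp_rot'])
        Rw=Rt@T[:3,:3]; p=Rt@T[:3,3]+np.array(o['tool_pos'])
        c['R']=Rw.T; c['t']=-Rw.T@p
    return c
def plane(c,u,v,z):
    d=c['R'].T@np.array([(u-c['cx'])/c['f'],(v-c['cy'])/c['f'],1]); o=-c['R'].T@c['t']
    return o+d*(z-o[2])/d[2]
def pts(c):
    h,w=c['range_z'].shape; u,v=np.meshgrid(np.arange(w),np.arange(h)); Z=c['range_z']
    P=np.stack([(u-c['cx'])/c['f']*Z,(v-c['cy'])/c['f']*Z,Z],-1)
    return (P-c['t'])@c['R']
def proj(c,X):
    p=c['R']@np.array(X)+c['t']; return c['f']*p[0]/p[2]+c['cx'],c['f']*p[1]/p[2]+c['cy']
E
python3 - <<'E'
from h import *
print(bot.get_obs())
for n in ['scene','top','wrist']:
    c=cap(n,n+'0.png'); print(n,c['f'],c['R'],c['t'],c['range_z'].min(),c['range_z'].max())
E
```

```text
pics
{'time': 0.0, 'joint_positions': array([-1.42600816e+00,  3.42711538e-01,  1.52502544e+00, -1.30293191e-05,
        1.27538250e+00, -1.45980222e-01]), 'dq': array([-0.00024404,  0.00033684, -0.00094558,  0.00073628,  0.00090407,
        0.00047951]), 'tau': array([-1.75125428e-03, -4.31241024e+01, -2.44228953e+01,  7.15137203e-02,
        5.57394954e-02, -1.06980574e-04]), 'tool_pos': array([ 150.47950421, -502.54720638,  226.04782319]), 'tcp_rot': array([-3.14008026e+00, -2.09768909e-04,  2.90772032e-01]), 'contact_force': array([-0.02426161, -0.37359156, -0.10066052]), 'moment': array([ 0.03415182,  0.04602434, -0.04997488]), 'grip_width': 91.91852210763975}
scene 468.1083100105664 [[-0.57277187  0.81964003 -0.01107306]
 [ 0.455785    0.30722086 -0.83538936]
 [-0.68131668 -0.48353445 -0.5495471 ]] [ 286.1051882  -161.08451191 1574.70214615] 0.0 3999.834
top 386.61173473919246 [[ 0.07285515 -0.99734006 -0.00221973]
 [-0.9753123  -0.07078047 -0.20917947]
 [ 0.20846595  0.01740473 -0.97787475]] [-27.18372266 522.29227276 847.87786267] 0.0 1937.6439
wrist 303.44518063001664 [[ 2.86274932e-01 -9.58147067e-01 -9.27551577e-04]
 [-9.14628637e-01 -2.73560691e-01  2.97689443e-01]
 [-2.85484009e-01 -8.43726600e-02 -9.54662315e-01]] [-525.74147734  -37.23032846  391.35030824] 0.0 962.63324
```

View pics/scene0.png

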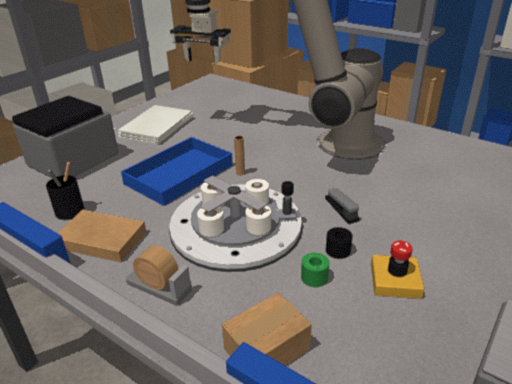

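View pics/top0.png

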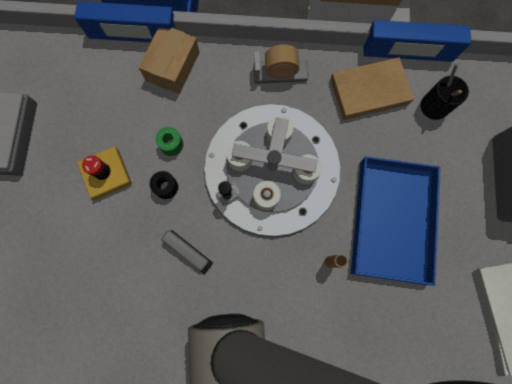

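View pics/wrist0.png

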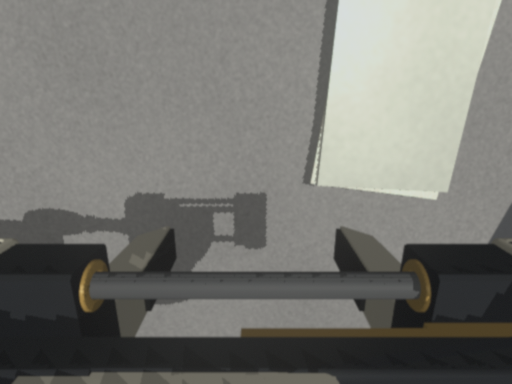

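```bash
python3 - <<'E'
from h import *
c=cap('top'); P=pts(c); img=c['img']; hsv=cv2.cvtColor(img,cv2.COLOR_BGR2HSV)
print('cam',-c['R'].T@c['t'])
big=cv2.resize(img[90:260,140:370],None,fx=3.4,fy=3.4,interpolation=cv2.INTER_CUBIC); cv2.imwrite('pics/t1.png',big)
def at(u,v,r=1): return np.median(P[v-r:v+r+1,u-r:u+r+1].reshape(-1,3),0).round(1)
for n,(u,v) in dict(cap=(274,158),keepL=(240,152),keepR=(308,164),keepU=(280,128),r3=(258,194),knob=(225,187),stop=(92,165),tube=(342,260),stap=(186,251),tray=(397,222),bench=(300,330),plate=(330,150)).items(): print(n,at(u,v))
# red head
m=((hsv[...,0]<8)|(hsv[...,0]>172))&(hsv[...,1]>150)&(hsv[...,2]>80); m[:,150:]=0
q=P[m]; t=q[q[:,2]>92]; print('red',len(q),t.mean(0),t.min(0),t.max(0),q[:,2].max())
# tray rim
m=(hsv[...,0]>100)&(hsv[...,0]<125)&(hsv[...,1]>120); m[:150]=0; m[:,:340]=0
q=P[m]; rim=q[(q[:,2]>38)&(q[:,2]<52)]; r=cv2.minAreaRect(rim[:,:2].astype(np.float32)); print('tray',r,len(rim),np.median(q[:,2]))
# yellow
m=(hsv[...,0]>18)&(hsv[...,0]<32)&(hsv[...,1]>150); m[:,150:]=0;m[:140]=0
q=P[m];q=q[(q[:,2]>26)&(q[:,2]<38)]; print('box',cv2.minAreaRect(q[:,:2].astype(np.float32)))
# plate circle: points z 20..28
m=(P[...,2]>19)&(P[...,2]<29); m[:,:195]=0;m[:,345:]=0;m[:100]=0;m[240:]=0
q=P[m].astype(np.float32); print('plate',cv2.minEnclosingCircle(q[:,:2]),len(q))
m=(P[...,2]>105)&(P[...,2]<113);m[:,:215]=0;m[:,325:]=0;m[:100]=0;m[200:]=0
q=P[m]; np.save('keep.npy',q); print('keep',len(q),q.mean(0))
# rolls tops z 83..93 white
m=(P[...,2]>80)&(P[...,2]<96)&(hsv[...,1]<60); m[:,:200]=0;m[:,345:]=0;m[:100]=0;m[240:]=0
n,l,s,ce=cv2.connectedComponentsWithStats(m.astype(np.uint8))
for i in range(1,n):
    if s[i,4]>15: print(s[i],ce[i],P[l==i].mean(0),cv2.minEnclosingCircle(P[l==i][:,:2].astype(np.float32)))
E
```

```text
cam [334.62488144  -4.90041053 938.31083212]
cap [578.5 -36.  116.8]
keepL [587.8  40.4 110.9]
keepR [ 571.8 -112.3  109.8]
keepU [651.4 -45.5 111. ]
r3 [499.8  -6.3  87.9]
knob [502.6  65.4 127.5]
stop [536.8 369.6 101.9]
tube [ 367.4 -190.2  120.7]
stap [364.6 148.5  44.3]
tray [ 472.1 -346.8    6.2]
bench [ 206.8 -124.8    1. ]
plate [ 637.  -176.    23.6]
red 211 [537.4037238  369.09473262 105.40591091] [334.62488144  -4.90041053  95.58930013] [558.898755   392.56323778 938.31083212] 938.3108321159475
tray ((474.96466064453125, -335.4251708984375), (179.65357971191406, 278.20361328125), 86.10139465332031) 960 6.340657640169545
box ((538.4619750976562, 370.98828125), (98.44358825683594, 99.16506958007812), 28.74272346496582)Traceback (most recent call last):
  File "<stdin>", line 18, in <module>
cv2.error: OpenCV(4.12.0) /io/opencv/modules/imgproc/src/shapedescr.cpp:201: error: (-215:Assertion failed) count >= 0 && (depth == CV_32F || depth == CV_32S) in function 'minEnclosingCircle'
```

View pics/t1.png

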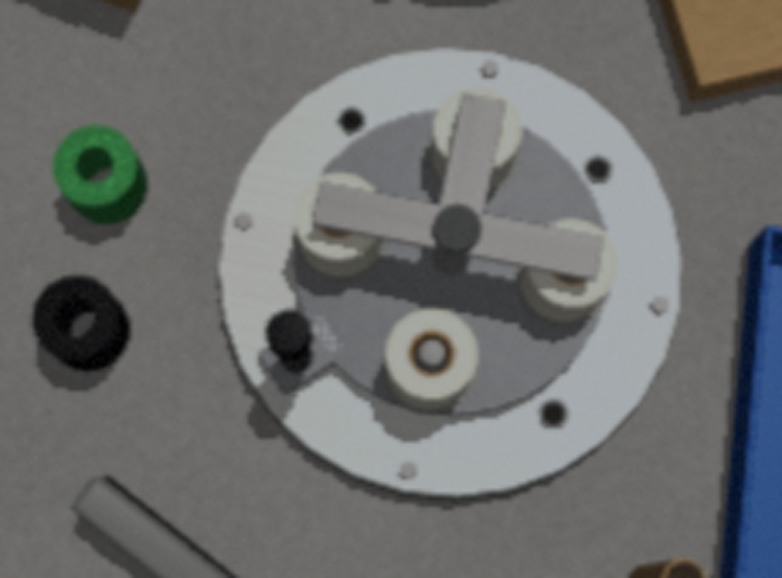

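```bash
python3 - <<'E'
from h import *
from scipy.optimize import least_squares
c=cap('top'); P=pts(c).astype(np.float32); img=c['img']; hsv=cv2.cvtColor(img,cv2.COLOR_BGR2HSV)
m=(P[...,2]>19)&(P[...,2]<29); m[:,:195]=0;m[:,345:]=0;m[:100]=0;m[240:]=0
q=np.ascontiguousarray(P[m][:,:2]); h=cv2.convexHull(q)[:,0]
s=least_squares(lambda p:np.hypot(h[:,0]-p[0],h[:,1]-p[1])-168,[578,-36],loss='soft_l1'); print('plate',s.x)
m=(P[...,2]>113)&(P[...,2]<120);m[:,:255]=0;m[:,295:]=0;m[:140]=0;m[180:]=0
print('cap',P[m].mean(0),m.sum())
m=(P[...,2]>107)&(P[...,2]<113);m[:,:215]=0;m[:,325:]=0;m[:100]=0;m[200:]=0
q=P[m][:,:2]; print(cv2.minAreaRect(q), q.mean(0))
m=(P[...,2]>80)&(P[...,2]<96)&(hsv[...,1]<60); m[:,:200]=0;m[:,345:]=0;m[:100]=0;m[240:]=0
n,l,s,ce=cv2.connectedComponentsWithStats(m.astype(np.uint8))
for i in range(1,n):
    if s[i,4]>15: print(s[i],ce[i],P[l==i].mean(0),cv2.minEnclosingCircle(P[l==i][:,:2]))
m=(P[...,2]>121)&(P[...,2]<135);m[:,:210]=0;m[:,240:]=0;m[:170]=0;m[205:]=0
print('knob',P[m].mean(0),cv2.minEnclosingCircle(P[m][:,:2]))
m=(P[...,2]>96)&(P[...,2]<106);m[:,:75]=0;m[:,112:]=0;m[:145]=0;m[185:]=0
print('stop',P[m].mean(0),cv2.minEnclosingCircle(P[m][:,:2]))
m=(P[...,2]>115)&(P[...,2]<125);m[:,:325]=0;m[:,352:]=0;m[:245]=0;m[275:]=0
print('tube',P[m].mean(0),cv2.minEnclosingCircle(P[m][:,:2]))
m=(P[...,2]>15)&(P[...,2]<60);m[:,:160]=0;m[:,215:]=0;m[:225]=0;m[277:]=0
print('stap',cv2.minAreaRect(P[m][:,:2]))
for b,e in [((158,60,185),'') ]: pass
# base plate holes z24
for (u,v) in [(140+351/3.4,90+119/3.4),(140+597/3.4,90+168/3.4),(140+552/3.4,90+413/3.4)]: print(plane(c,u,v,24))
E
```

```text
plate [584.87683761 -39.30835977]
cap [581.95624  -36.612957 116.14657 ] 162Traceback (most recent call last):
  File "<stdin>", line 10, in <module>
cv2.error: OpenCV(4.12.0) /io/opencv/modules/imgproc/src/convhull.cpp:143: error: (-215:Assertion failed) total >= 0 && (depth == CV_32F || depth == CV_32S) in function 'convexHull'
```

```bash
python3 - <<'E'
from h import *
c=cap('top'); P=pts(c).astype(np.float32); img=c['img']; hsv=cv2.cvtColor(img,cv2.COLOR_BGR2HSV)
A=np.ascontiguousarray
m=(P[...,2]>107)&(P[...,2]<113);m[:,:215]=0;m[:,325:]=0;m[:100]=0;m[200:]=0
q=A(P[m][:,:2]); print(cv2.minAreaRect(q), q.mean(0))
m=(P[...,2]>80)&(P[...,2]<96)&(hsv[...,1]<60); m[:,:200]=0;m[:,345:]=0;m[:100]=0;m[240:]=0
n,l,s,ce=cv2.connectedComponentsWithStats(m.astype(np.uint8))
for i in range(1,n):
    if s[i,4]>15: print(s[i],ce[i],P[l==i].mean(0),cv2.minEnclosingCircle(A(P[l==i][:,:2])))
def R(n,z0,z1,u0,u1,v0,v1):
    m=(P[...,2]>z0)&(P[...,2]<z1);m[:,:u0]=0;m[:,u1:]=0;m[:v0]=0;m[v1:]=0
    q=A(P[m][:,:2]); print(n,P[m].mean(0),cv2.minEnclosingCircle(q),cv2.minAreaRect(q))
R('knob',121,135,210,240,170,205)
R('stop',96,106,75,112,145,185)
R('tube',115,125,325,352,245,275)
R('stap',15,60,160,215,225,277)
for (u,v) in [(140+351/3.4,90+119/3.4),(140+597/3.4,90+168/3.4),(140+552/3.4,90+413/3.4)]: print(plane(c,u,v,24))
E
```

```text
((591.606201171875, -9.629348754882812), (145.73104858398438, 225.10443115234375), 19.138601303100586) [598.7381   -39.317272]
[268 115  26  25 234] [280.63675214 126.26495726] [664.0611   -47.716927  88.71736 ] ((661.7628173828125, -46.93878936767578), 30.712343215942383)
[227 141  24  26 269] [236.76208178 155.11152416] [587.1474    48.386013  88.74641 ] ((592.9378051757812, 42.69422912597656), 30.541091918945312)
[295 154  27  27 279] [309.77419355 169.86021505] [ 564.50726  -119.633705   88.33657 ] ((571.5982055664062, -115.54954528808594), 30.645549774169922)
[254 181  27  27 431] [267.04408353 193.73317865] [502.2945   -26.479822  89.00091 ] ((502.6616516113281, -26.262224197387695), 30.216522216796875)
[263 190   8   9  53] [266.73584906 193.69811321] [501.63187 -25.70763  92.17029] ((502.3482360839844, -26.09903335571289), 8.970749855041504)
knob [502.6542   66.1653  127.12723] ((502.98748779296875, 66.7332763671875), 14.886056900024414) ((502.3184814453125, 66.50431823730469), (27.843603134155273, 27.948640823364258), 6.034468650817871)
stop [538.86475 370.96677 101.50176] ((539.5924682617188, 371.62103271484375), 21.64006805419922) ((539.2190551757812, 371.5122375488281), (41.22998809814453, 42.08327865600586), 49.36003112792969)
tube [ 366.9613  -187.73825  121.11286] ((367.16961669921875, -187.89096069335938), 13.88399887084961) ((367.2189636230469, -187.82496643066406), (24.621437072753906, 26.558347702026367), 3.702521324157715)
stap [367.2032   151.38426   42.882084] ((364.8782958984375, 150.4456787109375), 62.918434143066406) ((366.0596923828125, 149.68092346191406), (125.8340835571289, 31.082414627075195), 57.08283233642578)
[685.70900957  42.59099986  24.        ]
[ 660.87454655 -139.48677464   24.        ]
[ 478.1509084 -114.8869555   24.       ]
```

Targets: the four white rolls on the carousel in the top view, at (240,157), (280,128), (306,170) and (266,194). The last one is in the gap. The decoys are the green ring (168,140) and the black ring (163,185), both on the bench. The red mushroom is at (92,165) and the black knob at (225,187). The crop confirms all of these.

First I go to the stop, via a waypoint clear of the base.

Emit:
servo_tool(angular=[[0, 0, 0], [0, 0, 0], [0, 0, 0], [0, 0, 0], [0, 0, 0], [0, 0, 0], [0, 0, 0], [0, 0, 0], [0, 0, 0], [0, 0, 0]], slide=[[33, 25, 0], [66, 50, 0], [99, 75, 0], [132, 100, 0], [165, 125, 0], [198, 150, 0], [231, 175, 0], [264, 200, 0], [297, 225, 0], [330, 250, 0]], grip=[-1, -1, -1, -1, -1, -1, -1, -1, -1, -1])

```text
time: 1.13
tool_pos: [481.9, -251.4, 226.9]
tcp_rot: [3.141, -0.0, 0.291]
contact_force: [0.7, -0.8, -0.6]
grip_width: 30.0
```

Emit:
servo_tool(angular=[[0, 0, 0], [0, 0, 0], [0, 0, 0], [0, 0, 0], [0, 0, 0], [0, 0, 0], [0, 0, 0], [0, 0, 0], [0, 0, 0], [0, 0, 0]], slide=[[4, 40, 0], [8, 80, 0], [12, 120, 0], [16, 160, 0], [20, 200, 0], [24, 240, 0], [28, 280, 0], [32, 320, 0], [36, 360, 0], [40, 400, 0]], grip=[-1, -1, -1, -1, -1, -1, -1, -1, -1, -1])

```text
time: 1.97
tool_pos: [520.3, 149.1, 226.8]
tcp_rot: [3.141, -0.0, 0.291]
contact_force: [1.5, -0.3, 0.1]
grip_width: 0.3
```

Emit:
servo_tool(angular=[[0, 0, 0], [0, 0, 0], [0, 0, 0], [0, 0, 0], [0, 0, 0], [0, 0, 0], [0, 0, 0], [0, 0, 0], [0, 0, 0], [0, 0, 0]], slide=[[4, 40, -10], [8, 80, -20], [10, 120, -30], [14, 160, -40], [18, 190, -50], [18, 223, -60], [18, 223, -80], [18, 223, -95], [18, 223, -105], [18, 223, -105]], grip=[-1, -1, -1, -1, -1, -1, -1, -1, -1, -1])

```text
time: 2.8
tool_pos: [537.2, 369.3, 118.9]
tcp_rot: [3.14, 0.005, 0.291]
contact_force: [-0.5, -0.7, -0.3]
grip_width: 0.3
```

Emit:
servo_tool(angular=[[0, 0, 0], [0, 0, 0], [0, 0, 0], [0, 0, 0], [0, 0, 0], [0, 0, 0], [0, 0, 0], [0, 0, 0]], slide=[[0, 0.5, -8], [0, 0.5, -16], [0, 0.5, -20], [0, 0.5, -24], [0, 0.5, -28], [0, 0.5, -31], [0, 0.5, -33], [0, 0.5, -34]], grip=[-1, -1, -1, -1, -1, -1, -1, -1])

```text
time: 3.47
tool_pos: [538.9, 370.5, 87.9]
tcp_rot: [3.141, -0.001, 0.291]
contact_force: [-0.5, -1.4, 3.4]
grip_width: 0.6
```

Emit:
servo_tool(angular=[[0, 0, 0], [0, 0, 0], [0, 0, 0], [0, 0, 0], [0, 0, 0]], slide=[[0, 0, -1], [0, 0, -2], [0, 0, -3], [0, 0, -4], [0, 0, -4]], grip=[-1, -1, -1, -1, -1])

```text
time: 3.88
tool_pos: [539.1, 370.6, 85.2]
tcp_rot: [3.142, -0.002, 0.291]
contact_force: [-1.8, -2.9, 10.7]
grip_width: 0.7
```

Emit:
servo_tool(angular=[[0, 0, 0], [0, 0, 0], [0, 0, 0], [0, 0, 0], [0, 0, -6], [0, 0, -12], [0, 0, -18], [0, 0, -24], [0, 0, -24], [0, 0, -24]], slide=[[0, 0, 3], [0, 0, 20], [0, 0, 60], [0, 0, 95], [-4, -40, 110], [-8, -80, 110], [-12, -120, 110], [-16, -160, 110], [-20, -200, 110], [-24, -240, 110]], grip=[-1, -1, -1, 1, 1, 1, 1, 1, 1, 1])

```text
time: 4.72
tool_pos: [513.7, 129.1, 193.3]
tcp_rot: [-3.141, 0.001, -0.128]
contact_force: [0.5, -0.5, 0.6]
grip_width: 42.5
```

```bash
python3 - <<'E'
from h import *
c=cap('top','t2.png'); P=pts(c)
q=P[145:185,75:112].reshape(-1,3); q=q[(q[:,2]>70)&(q[:,2]<110)]; print(np.percentile(q[:,2],[50,80,95]), q[q[:,2]>85].mean(0))
print(bot.get_obs()['tool_pos'])
E
```

```text
[80.47212321 84.46496899 86.83762096] [538.42978865 351.30771412  87.58900915]
[513.34013171 122.65821147 193.28004247]
```

```bash
python3 - <<'E'
from h import *
c=cap('top'); P=pts(c); I=cv2.resize(c['img'][130:210,60:260],None,fx=4,fy=4); cv2.imwrite('pics/t3.png',I)
print(P[155:180,90].round(0)[:,2],P[155:180,95].round(0)[:,2])
print(bot.get_obs()['tool_pos'])
E
```

```text
[549. 549. 551. 550. 551. 552. 553. 554. 555. 556. 558. 560. 559. 560.
 560. 561. 560. 576. 576. 578. 577. 575. 578. 577. 577.] [550. 550. 551. 552. 554. 552. 554. 554. 554. 555. 559. 557. 558. 559.
 559. 559. 560. 562. 560. 563. 564. 566. 567. 565. 566.]
[513.90744266 125.84098848 193.45197277]
```

View pics/t3.png

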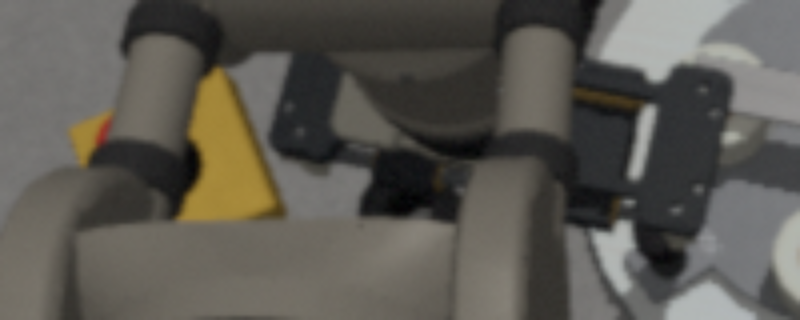

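Emit:
servo_tool(angular=[[0, 0, 0], [0, 0, 0], [0, 0, 0], [0, 0, 0], [0, 0, 0], [0, 0, 0]], slide=[[-3, -40, 0], [-6, -80, 0], [-9, -120, 0], [-12, -157, 0], [-12, -157, 0], [-12, -157, 0]], grip=[1, 1, 1, 1, 1, 1])

```text
time: 5.32
tool_pos: [502.6, -27.5, 193.4]
tcp_rot: [-3.141, 0.001, -0.132]
contact_force: [0.6, 0.3, 0.1]
grip_width: 89.6
```

```bash
python3 - <<'E'
from h import *
print(bot.get_obs()['tool_pos'],bot.get_obs()['tcp_rot'],bot.get_obs()['grip_width'])
c=cap('top'); P=pts(c); cv2.imwrite('pics/t4.png',c['img'])
print(P[160:172,90].round(0)[:,2])
s=cap('scene','s4.png')
w=cap('wrist','w4.png'); print(proj(w,[502.6,-26.3,93]),proj(w,[502.6,-26.3,88]))
E
```

```text
[502.55106377 -27.48671676 193.37160425] [-3.14099633e+00  5.35824472e-04 -1.31605768e-01] 89.5500404407728
[93. 91. 89. 93. 89. 92. 91. 91. 93. 92. 92. 92.]
(np.float64(254.14497115949686), np.float64(191.45956224170692)) (np.float64(254.15562275607547), np.float64(189.81013291323836))
```

View pics/t4.png

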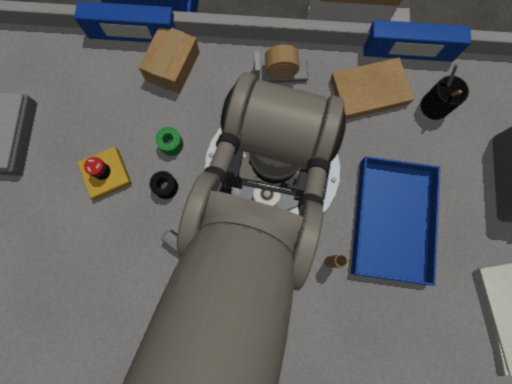

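View pics/w4.png

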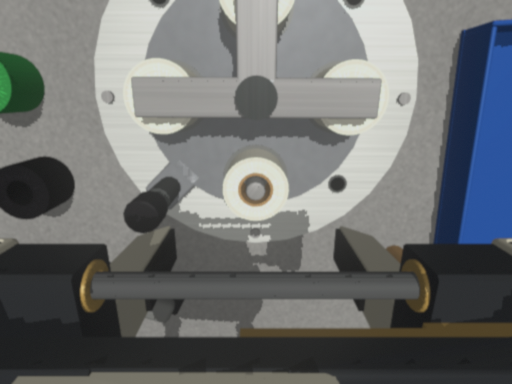

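View pics/s4.png

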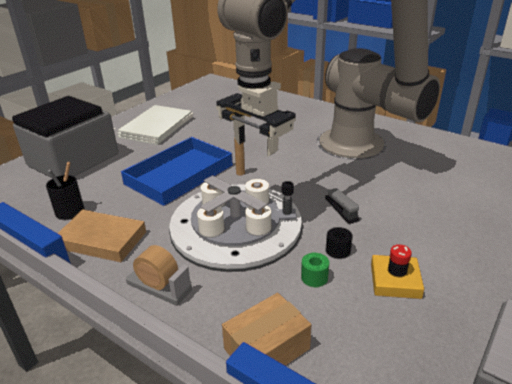

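Emit:
servo_tool(angular=[[0, 0, 0], [0, 0, 0], [0, 0, 0], [0, 0, 0], [0, 0, 0], [0, 0, 0], [0, 0, 0], [0, 0, 0], [0, 0, 0]], slide=[[0, 0, -35], [0, 0, -70], [0, 0, -100], [0, 0, -118], [0, 0, -127], [0, 0, -127], [0, 0, -127], [0, 0, -127], [0, 0, -127]], grip=[1, 1, 1, 1, 1, 1, -1, -1, -1])

```text
time: 6.22
tool_pos: [503.6, -26.4, 68.2]
tcp_rot: [3.141, -0.003, -0.128]
contact_force: [0.9, -0.6, 0.0]
grip_width: 76.5
```

Emit:
servo_tool(angular=[[0, 0, 0], [0, 0, 0], [0, 0, 0], [0, 0, 0], [0, 0, 0], [0, 0, 0]], slide=[[0, 0, 0], [0, 0, 0], [0, 0, 0], [0, 0, 0], [0, 0, 3], [0, 0, 3]], grip=[-1, -1, -1, -1, -1, -1])

```text
time: 6.72
tool_pos: [502.5, -26.5, 70.0]
tcp_rot: [3.142, 0.0, -0.128]
contact_force: [0.4, 0.2, -1.9]
grip_width: 60.4
```

Emit:
servo_tool(angular=[[0, 0, 0], [0, 0, 0], [0, 0, 0], [0, 0, 0], [0, 0, 0], [0, 0, -6], [0, 0, -12], [0, 0, -18], [0, 0, -24], [0, 0, -30]], slide=[[0, 0, 15], [0, 0, 35], [0, 0, 60], [0, 0, 85], [0, 0, 103], [0, -25, 103], [0, -55, 103], [0, -85, 103], [-3, -115, 103], [-10, -145, 103]], grip=[-1, -1, -1, -1, -1, -1, -1, -1, -1, -1])

```text
time: 7.55
tool_pos: [492.5, -172.7, 172.4]
tcp_rot: [-3.142, 0.0, -0.656]
contact_force: [0.2, 0.3, -1.0]
grip_width: 60.2
```

Emit:
servo_tool(angular=[[0, 0, -6], [0, 0, -12], [0, 0, -18], [0, 0, -24], [0, 0, -30], [0, 0, -36], [0, 0, -42], [0, 0, -48], [0, 0, -54], [0, 0, -57]], slide=[[-10, -22, 0], [-20, -44, 0], [-30, -66, 0], [-40, -88, 0], [-50, -110, 0], [-60, -132, 0], [-70, -154, 0], [-80, -176, 0], [-88, -200, 0], [-90, -204, 0]], grip=[-1, -1, -1, -1, -1, -1, -1, -1, -1, -1])

```text
time: 8.38
tool_pos: [401.0, -378.8, 172.3]
tcp_rot: [3.141, -0.001, -1.655]
contact_force: [-0.3, -0.4, -1.8]
grip_width: 60.7
```

```bash
cat >> h.py <<'E'
def tray(c):
    P=pts(c); hsv=cv2.cvtColor(c['img'],cv2.COLOR_BGR2HSV)
    m=(hsv[...,0]>100)&(hsv[...,0]<125)&(hsv[...,1]>120)
    q=P[m]; q=q[(q[:,2]>38)&(q[:,2]<52)&(q[:,1]<-150)&(q[:,0]<720)&(q[:,0]>250)]
    print('tray',len(q),cv2.minAreaRect(q[:,:2].astype(np.float32)))
E
python3 - <<'E'
from h import *
c=cap('top','t5.png'); tray(c)
w=cap('wrist','w5.png'); tray(w)
o=bot.get_obs(); print(o['time'],o['tool_pos'],o['tcp_rot'],o['grip_width'],o['contact_force'])
E
```

```text
tray 787 ((475.0113525390625, -335.9274597167969), (179.91590881347656, 278.4043273925781), 86.05878448486328)
tray 3178 ((474.86199951171875, -338.89208984375), (179.71571350097656, 279.6431579589844), 85.84636688232422)
8.4833 [ 401.60815518 -376.36149675  172.08177311] [ 3.14058132e+00  9.27143836e-04 -1.64927855e+00] 60.3536228741936 [-0.45705349  0.05859576 -1.29025891]
```

View pics/t5.png

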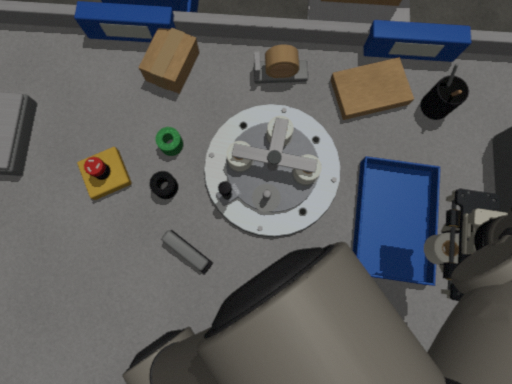

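View pics/w5.png

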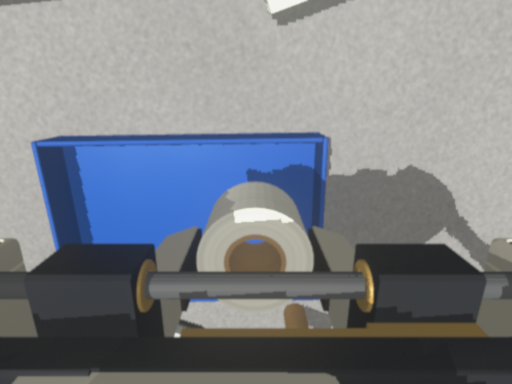

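Emit:
servo_tool(angular=[[0, 0, 0], [0, 0, 0], [0, 0, 0], [0, 0, 0], [0, 0, 0], [0, 0, 0], [0, 0, 0], [0, 0, 0], [0, 0, 0], [0, 0, 0]], slide=[[0, -1, -30], [0, -1, -65], [0, -1, -95], [0, -1, -115], [0, -1, -128], [0, -1, -134], [0, -1, -137], [0, -1, -139], [0, -1, -140], [0, -1, -141]], grip=[-1, -1, -1, -1, -1, -1, -1, -1, -1, -1])

```text
time: 9.32
tool_pos: [403.1, -376.8, 32.6]
tcp_rot: [-3.14, -0.001, -1.646]
contact_force: [-0.1, -0.4, 1.0]
grip_width: 60.3
```

Emit:
servo_tool(angular=[[0, 0, 0], [0, 0, 0], [0, 0, 0], [0, 0, 0], [0, 0, 0], [0, 0, 0], [0, 0, 0], [0, 0, 0], [0, 0, 0]], slide=[[0, 0, 0], [0, 0, 0], [0, 0, 0], [0, 0, 0], [0, 0, 15], [0, 0, 40], [0, 0, 75], [0, 0, 110], [0, 0, 140]], grip=[0.55, 0.55, 0.55, 0.55, 0.55, 0.55, 0.55, 0.55, 0.55])

```text
time: 10.07
tool_pos: [402.7, -376.6, 174.2]
tcp_rot: [-3.141, -0.001, -1.646]
contact_force: [0.5, -1.2, -0.3]
grip_width: 71.1
```

```bash
python3 - <<'E'
from h import *
c=cap('wrist','w6.png'); tray(c)
o=bot.get_obs(); print(o['time'],o['tool_pos'],o['tcp_rot'],o['grip_width'],o['contact_force'])
E
```

```text
tray 3114 ((473.86956787109375, -356.82635498046875), (146.9818878173828, 278.9879150390625), 85.10740661621094)
10.1167 [ 404.58385596 -378.90837387  180.1466058 ] [-3.13376712 -0.00840511 -1.64645909] 71.106469080006 [ 2.2375894  -2.33032832  4.85883914]
```

View pics/w6.png

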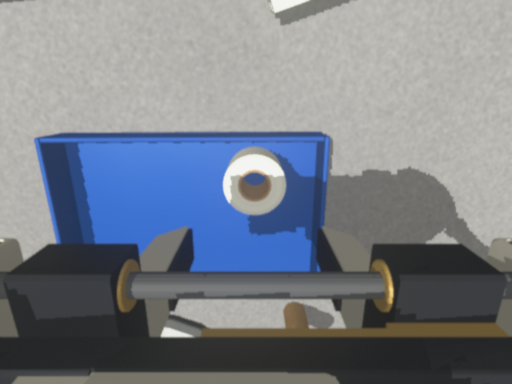

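Emit:
servo_tool(angular=[[0, 0, 5], [0, 0, 10], [0, 0, 15], [0, 0, 20], [0, 0, 25], [0, 0, 30], [0, 0, 35], [0, 0, 40], [0, 0, 42], [0, 0, 42]], slide=[[10, 36, 0], [20, 72, 0], [30, 108, 0], [40, 146, 0], [50, 184, 0], [60, 222, 0], [70, 260, 0], [80, 298, 0], [90, 336, 0], [95, 374, 0]], grip=[0.5, 0.5, 0.5, 0.5, 0.5, 0.5, 0.5, 0.5, 0.5, 0.5])

```text
time: 10.95
tool_pos: [498.3, -0.6, 171.9]
tcp_rot: [-3.141, -0.001, -0.911]
contact_force: [1.3, -0.8, -0.4]
grip_width: 68.7
```

Emit:
servo_tool(angular=[[0, 0, 0], [0, 0, 0], [0, 0, 0], [0, 0, 0]], slide=[[3, 35, -10], [5, 69, -15], [5, 69, -15], [5, 69, -15]], grip=[0.5, 0.5, 0.5, 0.5])

```text
time: 11.28
tool_pos: [502.2, 68.0, 156.4]
tcp_rot: [3.141, 0.0, -0.91]
contact_force: [0.3, 0.9, -0.1]
grip_width: 68.6
```

```bash
python3 - <<'E'
from h import *
c=cap('wrist','w7.png')
o=bot.get_obs(); print(o['time'],o['tool_pos'],o['tcp_rot'],o['grip_width'],o['contact_force'])
print(proj(c,[502.7,66.4,126]))
P=pts(c); hsv=cv2.cvtColor(c['img'],cv2.COLOR_BGR2HSV)
m=(P[...,2]>120)&(P[...,2]<135)&(abs(P[...,0]-503)<30)&(abs(P[...,1]-66)<30); m[230:]=0
print(m.sum(),P[m].mean(0), cv2.minEnclosingCircle(P[m][:,:2].astype(np.float32)))
E
```

```text
11.3333 [502.44215816  66.72020707 156.67924673] [ 3.14114465e+00 -2.57339565e-04 -9.11712326e-01] 68.83213243952906 [0.65334376 0.01756128 0.33548371]
(np.float64(254.47147292439482), np.float64(221.7859956604266))
1206 [505.57837931  62.29926865 125.47076626] ((503.781494140625, 64.97787475585938), 14.837925910949707)
```

View pics/w7.png

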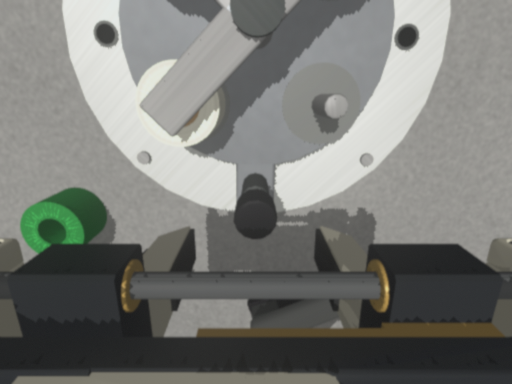

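Emit:
servo_tool(angular=[[0, 0, 0], [0, 0, 0], [0, 0, 0], [0, 0, 0], [0, 0, 0], [0, 0, 0], [0, 0, 0], [0, 0, 0], [0, 0, 0], [0, 0, 0]], slide=[[0, 0, -20], [0, 0, -40], [0, 0, -55], [0, 0, -61], [0, 0, -61], [0, 0, -61], [0, 0, -61], [0, 0, -61], [0, 0, -61], [0, 0, -61]], grip=[0.3, 0.3, 0.3, 0.3, -1, -1, -1, -1, -1, -1])

```text
time: 12.17
tool_pos: [503.1, 66.4, 96.5]
tcp_rot: [-3.14, -0.001, -0.913]
contact_force: [-0.9, -1.0, 2.7]
grip_width: 29.5
```

Emit:
servo_tool(angular=[[0, 0, 0], [0, 0, 0], [0, 0, 0], [0, 0, 0], [0, 0, 0], [0, 0, 0]], slide=[[0, 0, 4], [0, 0, 8], [0, 0, 12], [0, 0, 16], [0, 0, 19], [0, 0, 19]], grip=[-1, -1, -1, -1, -1, -1])

```text
time: 12.67
tool_pos: [502.7, 66.4, 115.2]
tcp_rot: [-3.141, -0.001, -0.913]
contact_force: [4.2, -3.0, -7.1]
grip_width: 29.5
```

```bash
cat > arc.py <<'E'
import numpy as np,sys
def arc(a0,angs,r=130.2):
    p0=r*np.array([np.cos(np.radians(a0)),np.sin(np.radians(a0))])
    for a in angs:
        p=r*np.array([np.cos(np.radians(a0+a)),np.sin(np.radians(a0+a))])-p0
        print(a,p.round(1))
if __name__=='__main__':
    a0=float(sys.argv[1]); arc(a0,np.arange(5,46,5)); print(); arc(a0+45,np.arange(5,46,5))
E
python3 arc.py 127.7
```

```text
5 [-8.7 -7.3]
10 [-16.7 -15.4]
15 [-23.9 -24.1]
20 [-30.4 -33.4]
25 [-36.1 -43.3]
30 [-40.8 -53.6]
35 [-44.7 -64.3]
40 [-47.6 -75.3]
45 [-49.5 -86.5]

5 [ -1.  -11.3]
10 [ -0.9 -22.7]
15 [  0.1 -34. ]
20 [  2.1 -45.2]
25 [  5.1 -56.1]
30 [  9.  -66.8]
35 [ 13.9 -77.1]
40 [ 19.6 -86.9]
45 [ 26.1 -96.2]
```

Emit:
servo_tool(angular=[[0, 0, 5], [0, 0, 10], [0, 0, 15], [0, 0, 20], [0, 0, 25], [0, 0, 30], [0, 0, 35], [0, 0, 40], [0, 0, 45]], slide=[[-8.7, -7.3, 0], [-16.7, -15.4, 0], [-23.9, -24.1, 0], [-30.4, -33.4, 0], [-36.1, -43.3, 0], [-40.8, -53.6, 0], [-44.7, -64.3, 0], [-47.6, -75.3, 0], [-49.5, -86.5, 0]], grip=[-1, -1, -1, -1, -1, -1, -1, -1, -1])

```text
time: 13.42
tool_pos: [453.1, -19.9, 114.8]
tcp_rot: [-3.141, -0.001, -0.124]
contact_force: [5.8, -0.2, -8.9]
grip_width: 29.3
```

Emit:
servo_tool(angular=[[0, 0, 5], [0, 0, 10], [0, 0, 15], [0, 0, 20], [0, 0, 25], [0, 0, 30], [0, 0, 35], [0, 0, 40], [0, 0, 45], [0, 0, 45]], slide=[[-1, -11.3, 0], [-0.9, -22.7, 0], [0.1, -34, 0], [2.1, -45.2, 0], [5.1, -56.1, 0], [9, -66.8, 0], [13.9, -77.1, 0], [19.6, -86.9, 0], [26.1, -96.2, 0], [26.1, -96.2, 0]], grip=[-1, -1, -1, -1, -1, -1, -1, -1, -1, -1])

```text
time: 14.25
tool_pos: [479.6, -116.5, 114.3]
tcp_rot: [-3.14, -0.0, 0.66]
contact_force: [1.9, 3.4, -7.7]
grip_width: 29.0
```

Emit:
servo_tool(angular=[[0, 0, 0], [0, 0, 0], [0, 0, 0], [0, 0, 0], [0, 0, 0], [0, 0, 0], [0, 0, 0]], slide=[[0, 0, 0], [0, 0, -4], [0, 0, -8], [0, 0, -12], [0, 0, -15], [0, 0, -17], [0, 0, -17]], grip=[-1, -1, -1, -1, -1, -1, -1])

```text
time: 14.83
tool_pos: [478.9, -115.7, 97.3]
tcp_rot: [-3.141, 0.0, 0.657]
contact_force: [1.7, 4.3, -4.3]
grip_width: 29.5
```

Emit:
servo_tool(angular=[[0, 0, 0], [0, 0, 0], [0, 0, 0], [0, 0, 0], [0, 0, 0], [0, 0, 0], [0, 0, 0], [0, 0, 0], [0, 0, 0]], slide=[[0, 0, 0], [0, 0, 0], [0, 0, 0], [0, 0, 0], [0, 0, 10], [0, 0, 30], [0, 0, 60], [0, 0, 80], [0, 0, 80]], grip=[0.2, 0.2, 0.2, 0.2, 0.2, 0.2, 0.2, 0.2, 0.2])

```text
time: 15.58
tool_pos: [481.4, -117.3, 182.3]
tcp_rot: [3.134, -0.004, 0.657]
contact_force: [0.3, -1.0, -0.2]
grip_width: 55.2
```

```bash
cat >> h.py <<'E'
def knob(c,x,y):
    P=pts(c); m=(P[...,2]>118)&(P[...,2]<152)&(np.hypot(P[...,0]-x,P[...,1]-y)<30); 
    if c['img'].shape and 'T_tool_cam' in c: m[235:]=0
    q=P[m]; print('knob',len(q),'z',np.median(q[:,2]),cv2.minEnclosingCircle(q[:,:2].astype(np.float32)))
E
python3 - <<'E'
from h import *
c=cap('wrist','w8.png')
o=bot.get_obs(); print(o['time'],o['tool_pos'],o['tcp_rot'],o['grip_width'],o['contact_force'])
knob(c,479.2,-116.1); print(proj(c,[479.2,-116.1,126]))
E
```

```text
15.6333 [ 480.44105006 -116.93934763  180.11344111] [ 3.13645856e+00 -2.54420063e-03  6.57143174e-01] 54.963321105327104 [-0.21264883 -0.46400285 -0.49472355]
knob 1167 z 125.72011869745036 ((479.4302673339844, -116.65835571289062), 14.800207138061523)
(np.float64(249.40351434839846), np.float64(209.41202860524538))
```

View pics/w8.png

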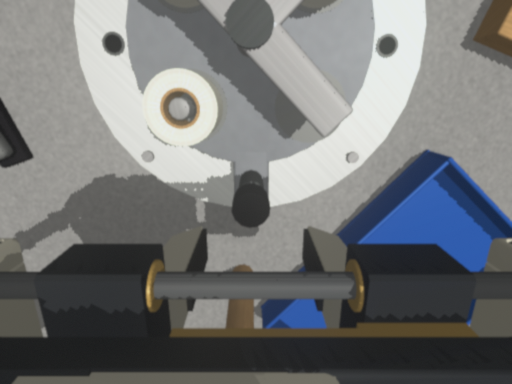

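Emit:
servo_tool(angular=[[0, 0, -6], [0, 0, -12], [0, 0, -18], [0, 0, -24], [0, 0, -30], [0, 0, -36], [0, 0, -42], [0, 0, -45], [0, 0, -45], [0, 0, -45]], slide=[[3, 13, 0], [6, 26, 0], [9, 39, 0], [12, 52, 0], [15, 65, 0], [20, 78, 0], [23.4, 89.8, 0], [23.4, 89.8, 0], [23.4, 89.8, -20], [23.4, 89.8, -40]], grip=[1, 1, 1, 1, 1, 1, 1, 1, 1, 1])

```text
time: 16.47
tool_pos: [502.8, -26.3, 137.2]
tcp_rot: [3.141, -0.001, -0.128]
contact_force: [0.1, 0.3, -0.4]
grip_width: 91.9
```

```bash
python3 - <<'E'
from h import *
c=cap('wrist'); o=c['obs']; print(o['time'],o['tool_pos'],o['tcp_rot'],o['grip_width'])
P=pts(c); hsv=cv2.cvtColor(c['img'],cv2.COLOR_BGR2HSV)
m=(P[...,2]>82)&(P[...,2]<92)&(np.hypot(P[...,0]-502.6,P[...,1]+26.3)<45)&(hsv[...,1]<70); m[235:]=0
print(m.sum(),cv2.minEnclosingCircle(P[m][:,:2].astype(np.float32)),np.median(P[m][:,2]))
t=cap('top'); q=pts(t)[158:174,86:100]; print(np.median(q[...,2])); tray(t)
E
```

```text
16.4667 [502.81959125 -26.27745226 137.19295481] [ 3.14111149e+00 -1.48896848e-03 -1.27765565e-01] 91.86035214099134
3252 ((502.9075622558594, -27.5517635345459), 30.216224670410156) 87.83801435973015
90.88484879861275
tray 951 ((475.4111328125, -335.660400390625), (179.48379516601562, 279.2999267578125), 85.92964935302734)
```

Roll at the gap, pin home and stop in (90.9, the same as after latching). I take roll 2.

Emit:
servo_tool(angular=[[0, 0, 0], [0, 0, 0], [0, 0, 0], [0, 0, 0], [0, 0, 0], [0, 0, 0], [0, 0, 0], [0, 0, 0], [0, 0, 0], [0, 0, 0]], slide=[[0, -0.5, -25], [0, -0.5, -50], [0, -0.5, -65], [0, -0.5, -71], [0, -0.5, -71], [0, -0.5, -71], [0, -0.5, -71], [0, -0.5, -71], [0, -0.5, -71], [0, -0.5, -71]], grip=[1, 1, 1, 1, 1, -1, -1, -1, -1, -1])

```text
time: 17.4
tool_pos: [502.9, -26.9, 67.4]
tcp_rot: [3.141, -0.001, -0.128]
contact_force: [-0.3, 0.8, 0.1]
grip_width: 63.0
```

Emit:
servo_tool(angular=[[0, 0, 0], [0, 0, 0], [0, 0, 0], [0, 0, 0]], slide=[[0, 0, 0], [0, 0, 0], [0, 0, 4], [0, 0, 4]], grip=[-1, -1, -1, -1])

```text
time: 17.73
tool_pos: [502.7, -26.9, 71.2]
tcp_rot: [3.142, -0.0, -0.128]
contact_force: [-0.5, 0.1, -1.6]
grip_width: 61.6
```

Emit:
servo_tool(angular=[[0, 0, 0], [0, 0, 0], [0, 0, 0], [0, 0, 0], [0, 0, 0], [0, 0, -6], [0, 0, -12], [0, 0, -18], [0, 0, -24], [0, 0, -30]], slide=[[0, 0, 15], [0, 0, 35], [0, 0, 60], [0, 0, 85], [0, 0, 102], [0, -25, 102], [0, -55, 102], [0, -85, 102], [3, -115, 102], [8, -145, 102]], grip=[-1, -1, -1, -1, -1, -1, -1, -1, -1, -1])

```text
time: 18.57
tool_pos: [510.0, -173.0, 172.7]
tcp_rot: [3.141, 0.001, -0.657]
contact_force: [0.2, 0.2, -0.6]
grip_width: 61.5
```

Emit:
servo_tool(angular=[[0, 0, -6], [0, 0, -12], [0, 0, -18], [0, 0, -24], [0, 0, -30], [0, 0, -36], [0, 0, -42], [0, 0, -48], [0, 0, -54], [0, 0, -57]], slide=[[3, -23, 0], [6, -46, 0], [9, -69, 0], [12, -92, 0], [15, -115, 0], [18, -138, 0], [22, -161, 0], [26, -184, 0], [30, -207, 0], [31, -214, 0]], grip=[-1, -1, -1, -1, -1, -1, -1, -1, -1, -1])

```text
time: 19.4
tool_pos: [541.2, -389.0, 171.9]
tcp_rot: [3.141, -0.001, -1.654]
contact_force: [-0.6, 0.3, -0.8]
grip_width: 61.8
```

```bash
python3 - <<'E'
from h import *
w=cap('wrist','w9.png'); o=w['obs']; print(o['time'],o['tool_pos'],o['tcp_rot'],o['grip_width'],o['contact_force'])
t=cap('top','t9.png'); tray(t); tray(w)
E
```

```text
19.4 [ 541.23385479 -388.98788109  171.89754549] [ 3.14118937e+00 -7.47269665e-04 -1.65398063e+00] 61.81347330493641 [-0.55455852  0.27550043 -0.81838396]
tray 309 ((536.061279296875, -339.8827819824219), (179.0838165283203, 155.9945068359375), 85.86013793945312)
tray 3221 ((474.4523010253906, -338.99749755859375), (179.3128662109375, 279.2742919921875), 85.8757095336914)
```

View pics/w9.png

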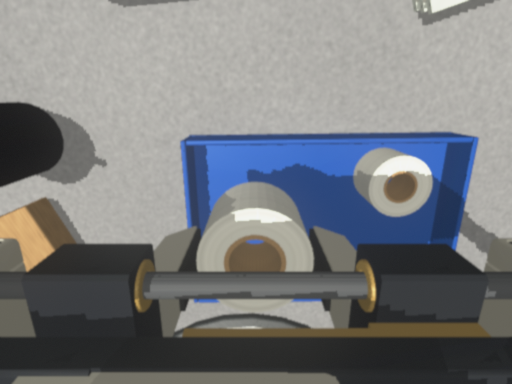

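Emit:
servo_tool(angular=[[0, 0, 0], [0, 0, 0], [0, 0, 0], [0, 0, 0], [0, 0, 0], [0, 0, 0], [0, 0, 0], [0, 0, 0], [0, 0, 0], [0, 0, 0]], slide=[[0, 0, -30], [0, 0, -65], [0, 0, -95], [0, 0, -115], [0, 0, -128], [0, 0, -134], [0, 0, -137], [0, 0, -139], [0, 0, -140], [0, 0, -141]], grip=[-1, -1, -1, -1, -1, -1, -1, -1, -1, -1])

```text
time: 20.33
tool_pos: [542.2, -386.4, 33.1]
tcp_rot: [-3.14, -0.001, -1.646]
contact_force: [0.7, -0.3, -0.8]
grip_width: 61.8
```

Emit:
servo_tool(angular=[[0, 0, 0], [0, 0, 0]], slide=[[0, 0, -0.5], [0, 0, -0.5]], grip=[-1, -1])

```text
time: 20.5
tool_pos: [542.1, -386.3, 32.4]
tcp_rot: [-3.14, -0.001, -1.646]
contact_force: [0.8, 0.4, 2.2]
grip_width: 61.7
```

Emit:
servo_tool(angular=[[0, 0, 0], [0, 0, 0], [0, 0, 0], [0, 0, 0], [0, 0, 0], [0, 0, 0], [0, 0, 0], [0, 0, 0], [0, 0, 0]], slide=[[0, 0, 0], [0, 0, 0], [0, 0, 0], [0, 0, 0], [0, 0, 15], [0, 0, 40], [0, 0, 75], [0, 0, 110], [0, 0, 140]], grip=[0.55, 0.55, 0.55, 0.55, 0.55, 0.55, 0.55, 0.55, 0.55])

```text
time: 21.25
tool_pos: [541.6, -386.0, 173.5]
tcp_rot: [-3.141, -0.001, -1.646]
contact_force: [1.3, -0.4, 0.5]
grip_width: 71.0
```

```bash
python3 - <<'E'
from h import *
w=cap('wrist','w10.png'); o=w['obs']; print(o['time'],o['tool_pos'],o['grip_width'],o['contact_force']); tray(w)
E
```

```text
21.25 [ 541.62466379 -385.96376445  173.48609649] 70.95900328741484 [ 1.30385227 -0.43303676  0.46722063]
tray 3161 ((473.41510009765625, -355.65008544921875), (146.00933837890625, 279.0168762207031), 85.93465423583984)
```

View pics/w10.png

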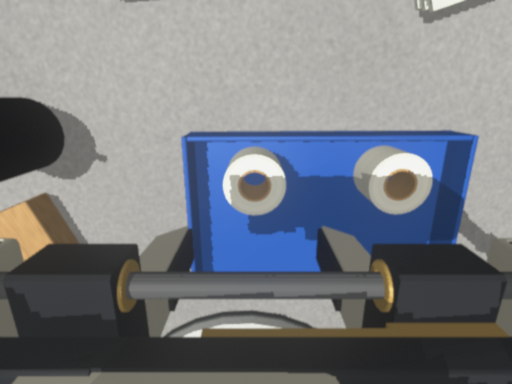

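Emit:
servo_tool(angular=[[0, 0, 7], [0, 0, 14], [0, 0, 21], [0, 0, 28], [0, 0, 35], [0, 0, 42], [0, 0, 49], [0, 0, 56], [0, 0, 63], [0, 0, 70]], slide=[[-3, 15, 0], [-6, 30, 0], [-9, 45, 0], [-12, 60, 0], [-15, 75, 0], [-18, 90, 0], [-21, 105, 0], [-24, 120, 0], [-27, 135, 0], [-30, 150, 0]], grip=[0.3, 0.3, 0.3, 0.3, 0.3, 0.3, 0.3, 0.3, 0.3, 0.3])

```text
time: 22.13
tool_pos: [511.2, -235.1, 171.0]
tcp_rot: [3.142, 0.0, -0.419]
contact_force: [0.5, 0.6, -0.2]
grip_width: 59.5
```

Emit:
servo_tool(angular=[[0, 0, 7], [0, 0, 14], [0, 0, 21], [0, 0, 28], [0, 0, 35], [0, 0, 42], [0, 0, 49], [0, 0, 56], [0, 0, 62], [0, 0, 62]], slide=[[-4, 15, 0], [-8, 30, 0], [-12, 45, 0], [-16, 60, 0], [-20, 75, 0], [-24, 90, 0], [-28, 105, 0], [-32.4, 119.7, 0], [-32.4, 119.7, -10], [-32.4, 119.7, -15]], grip=[0.3, 0.3, 0.3, 0.3, 0.3, 0.3, 0.3, 0.3, 0.3, 0.3])

```text
time: 22.97
tool_pos: [478.7, -115.4, 155.7]
tcp_rot: [-3.141, 0.0, 0.662]
contact_force: [0.2, 0.4, 0.1]
grip_width: 59.7
```

```bash
python3 - <<'E'
from h import *
w=cap('wrist','w11.png'); o=w['obs']; print(o['time'],o['tool_pos'],o['tcp_rot'],o['grip_width'],o['contact_force']); knob(w,479.2,-116.1)
E
python3 arc.py 217.7
```

```text
22.9667 [ 478.73836865 -115.35518284  155.73734282] [-3.14142465e+00  2.09942789e-04  6.62244441e-01] 59.718674533363746 [0.18302071 0.35119905 0.07610676]
knob 1322 z 125.69549089425482 ((479.799560546875, -116.61024475097656), 14.82960033416748)
5 [ 7.3 -8.7]
10 [ 15.4 -16.7]
15 [ 24.1 -23.9]
20 [ 33.4 -30.4]
25 [ 43.3 -36.1]
30 [ 53.6 -40.8]
35 [ 64.3 -44.7]
40 [ 75.3 -47.6]
45 [ 86.5 -49.5]

5 [11.3 -1. ]
10 [22.7 -0.9]
15 [34.   0.1]
20 [45.2  2.1]
25 [56.1  5.1]
30 [66.8  9. ]
35 [77.1 13.9]
40 [86.9 19.6]
45 [96.2 26.1]
```

Emit:
servo_tool(angular=[[0, 0, 0], [0, 0, 0], [0, 0, 0], [0, 0, 0], [0, 0, 0], [0, 0, 0], [0, 0, 0], [0, 0, 0], [0, 0, 0], [0, 0, 0]], slide=[[0, 0, -20], [0, 0, -40], [0, 0, -55], [0, 0, -60.5], [0, 0, -60.5], [0, 0, -60.5], [0, 0, -60.5], [0, 0, -60.5], [0, 0, -60.5], [0, 0, -60.5]], grip=[0.3, 0.3, 0.3, 0.3, -1, -1, -1, -1, -1, -1])

```text
time: 23.85
tool_pos: [479.5, -116.3, 96.5]
tcp_rot: [3.14, -0.001, 0.657]
contact_force: [-1.1, 0.0, 3.1]
grip_width: 29.9
```

Emit:
servo_tool(angular=[[0, 0, 0], [0, 0, 0], [0, 0, 0], [0, 0, 0], [0, 0, 0], [0, 0, 0]], slide=[[0, 0, 4], [0, 0, 8], [0, 0, 12], [0, 0, 16], [0, 0, 19.5], [0, 0, 19.5]], grip=[-1, -1, -1, -1, -1, -1])

```text
time: 24.35
tool_pos: [479.2, -116.1, 115.7]
tcp_rot: [3.141, -0.0, 0.657]
contact_force: [3.7, 0.5, -8.2]
grip_width: 29.6
```

Emit:
servo_tool(angular=[[0, 0, 5], [0, 0, 10], [0, 0, 15], [0, 0, 20], [0, 0, 25], [0, 0, 30], [0, 0, 35], [0, 0, 40], [0, 0, 45]], slide=[[7.3, -8.7, 0], [15.4, -16.7, 0], [24.1, -23.9, 0], [33.4, -30.4, 0], [43.3, -36.1, 0], [53.6, -40.8, 0], [64.3, -44.7, 0], [75.3, -47.6, 0], [86.5, -49.5, 0]], grip=[-1, -1, -1, -1, -1, -1, -1, -1, -1])

```text
time: 25.1
tool_pos: [565.3, -165.2, 114.3]
tcp_rot: [-3.139, -0.001, 1.446]
contact_force: [0.8, 2.8, -8.5]
grip_width: 29.5
```

Emit:
servo_tool(angular=[[0, 0, 5], [0, 0, 10], [0, 0, 15], [0, 0, 20], [0, 0, 25], [0, 0, 30], [0, 0, 35], [0, 0, 40], [0, 0, 45], [0, 0, 45]], slide=[[11.3, -1, 0], [22.7, -0.9, 0], [34, 0.1, 0], [45.2, 2.1, 0], [56.1, 5.1, 0], [66.8, 9, 0], [77.1, 13.9, 0], [86.9, 19.6, 0], [96.2, 26.1, 0], [96.2, 26.1, 0]], grip=[-1, -1, -1, -1, -1, -1, -1, -1, -1, -1])

```text
time: 25.93
tool_pos: [662.2, -138.1, 113.8]
tcp_rot: [-3.141, -0.002, 2.233]
contact_force: [-0.5, -0.6, -8.2]
grip_width: 29.4
```

Emit:
servo_tool(angular=[[0, 0, 0], [0, 0, 0], [0, 0, 0], [0, 0, 0], [0, 0, 0], [0, 0, 0], [0, 0, 0]], slide=[[0, 0, 0], [0, 0, -4], [0, 0, -8], [0, 0, -12], [0, 0, -15], [0, 0, -17], [0, 0, -17]], grip=[-1, -1, -1, -1, -1, -1, -1])

```text
time: 26.52
tool_pos: [661.0, -139.3, 97.5]
tcp_rot: [-3.141, -0.002, 2.228]
contact_force: [-2.8, 4.5, -5.4]
grip_width: 29.4
```

Emit:
servo_tool(angular=[[0, 0, 0], [0, 0, 0], [0, 0, 0], [0, 0, 0], [0, 0, 0], [0, 0, 0], [0, 0, 0], [0, 0, 0], [0, 0, 0], [0, 0, 0]], slide=[[0, 0, 0], [0, 0, 0], [0, 0, 0], [0, 0, 0], [0, 0, 10], [0, 0, 30], [0, 0, 60], [0, 0, 80], [0, 0, 80], [0, 0, 80]], grip=[0.2, 0.2, 0.2, 0.2, 0.2, 0.2, 0.2, 0.2, 0.2, 0.2])

```text
time: 27.35
tool_pos: [662.8, -140.0, 180.8]
tcp_rot: [3.139, 0.004, 2.228]
contact_force: [0.4, 0.3, -0.0]
grip_width: 55.3
```

```bash
python3 - <<'E'
from h import *
w=cap('wrist','w12.png'); o=w['obs']; print(o['time'],o['tool_pos'],o['tcp_rot'],o['grip_width'],o['contact_force']); knob(w,661.8,-139.4)
E
```

```text
27.35 [ 662.75430453 -140.00845277  180.82957071] [3.1390701  0.00398807 2.22804487] 55.33710700102867 [ 0.40123907  0.27177673 -0.03708127]
knob 1183 z 125.81831883392931 ((660.848876953125, -140.23231506347656), 14.798982620239258)
```

View pics/w12.png

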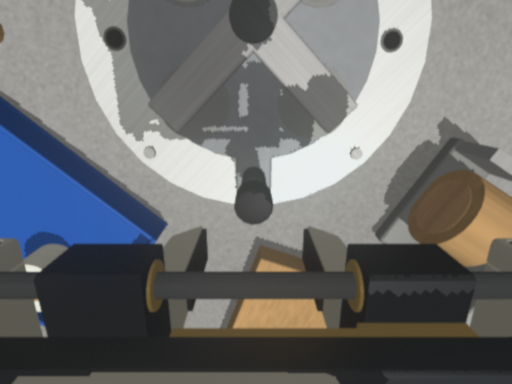

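```bash
python3 - <<'E'
from h import *
c=bot.capture('wrist'); print(np.round(c['T_tool_cam'],2))
t=cap('top','t12.png'); tray(t)
E
```

```text
[[  -0.     -0.95   -0.3    79.86]
 [   1.     -0.     -0.     -0.71]
 [  -0.     -0.3     0.95 -158.08]
 [   0.      0.      0.      1.  ]]
tray 527 ((475.2523193359375, -335.8033447265625), (178.55130004882812, 278.8128356933594), 85.88932037353516)
```

Emit:
servo_tool(angular=[[0, 0, 5], [0, 0, 10], [0, 0, 15], [0, 0, 20], [0, 0, 25], [0, 0, 30], [0, 0, 35], [0, 0, 40], [0, 0, 45], [0, 0, 45]], slide=[[-18, 12, 0], [-36, 25, 0], [-54, 38, 0], [-72, 51, 0], [-90, 64, 0], [-108, 77, 0], [-126, 90, 0], [-144, 102, 0], [-159.3, 112.9, 0], [-159.3, 112.9, -15]], grip=[1, 1, 1, 1, 1, 1, 1, 1, 1, 1])

```text
time: 28.33
tool_pos: [500.7, -25.0, 164.4]
tcp_rot: [3.141, 0.001, 3.02]
contact_force: [1.0, -0.7, -0.4]
grip_width: 92.0
```

Emit:
servo_tool(angular=[[0, 0, 0], [0, 0, 0]], slide=[[0, 0, -15], [0, 0, -26]], grip=[1, 1])

```text
time: 28.5
tool_pos: [501.4, -26.2, 135.7]
tcp_rot: [3.141, -0.002, 3.014]
contact_force: [-0.0, -0.7, -0.1]
grip_width: 91.5
```

```bash
cat >> h.py <<'E'
def roll(c):
    P=pts(c); hsv=cv2.cvtColor(c['img'],cv2.COLOR_BGR2HSV)
    m=(P[...,2]>82)&(P[...,2]<92)&(np.hypot(P[...,0]-502.6,P[...,1]+26.3)<45)&(hsv[...,1]<70); m[240:]=0
    print('roll',m.sum(),cv2.minEnclosingCircle(P[m][:,:2].astype(np.float32)),np.median(P[m][:,2]))
E
python3 - <<'E'
from h import *
c=cap('wrist','w13.png'); o=c['obs']; print(o['time'],o['tool_pos'],o['tcp_rot'],o['grip_width']); roll(c)
t=cap('top'); q=pts(t)[158:174,86:100]; print('stop',np.median(q[...,2])); tray(t)
E
```

```text
28.5 [501.39262718 -26.23680592 135.65179083] [ 3.14138579e+00 -2.27362740e-03  3.01399255e+00] 91.50582409065184
roll 3519 ((501.7497863769531, -27.80779457092285), 30.22531509399414) 87.83920400530636
stop 90.96396523948698
tray 948 ((475.0811767578125, -335.3020935058594), (178.9312744140625, 278.63604736328125), 85.90795135498047)
```

View pics/w13.png

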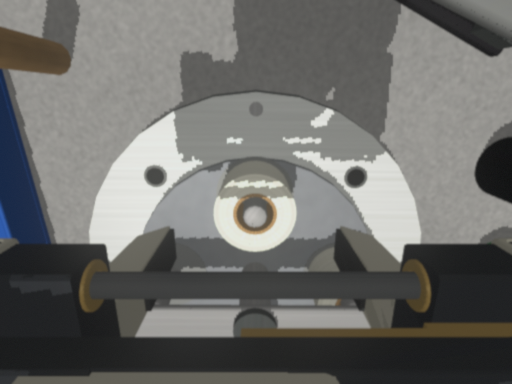

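Emit:
servo_tool(angular=[[0, 0, 0], [0, 0, 0], [0, 0, 0], [0, 0, 0], [0, 0, 0], [0, 0, 0], [0, 0, 0], [0, 0, 0], [0, 0, 0], [0, 0, 0]], slide=[[0, 0, -25], [0, 0, -50], [0, 0, -65], [0, 0, -70.5], [0, 0, -70.5], [0, 0, -70.5], [0, 0, -70.5], [0, 0, -70.5], [0, 0, -70.5], [0, 0, -70.5]], grip=[1, 1, 1, 1, -1, -1, -1, -1, -1, -1])

```text
time: 29.43
tool_pos: [503.1, -26.9, 67.6]
tcp_rot: [-3.141, 0.002, 3.014]
contact_force: [-0.4, -1.6, 3.7]
grip_width: 61.2
```

Emit:
servo_tool(angular=[[0, 0, 0], [0, 0, 0], [0, 0, 0], [0, 0, 0]], slide=[[0, 0, 0], [0, 0, 0], [0, 0, 4], [0, 0, 4]], grip=[-1, -1, -1, -1])

```text
time: 29.77
tool_pos: [502.5, -26.6, 71.1]
tcp_rot: [3.141, 0.0, 3.013]
contact_force: [0.8, -0.2, -1.7]
grip_width: 61.3
```

Emit:
servo_tool(angular=[[0, 0, 0], [0, 0, 0], [0, 0, 0], [0, 0, 0], [0, 0, 0], [0, 0, -6], [0, 0, -12], [0, 0, -18], [0, 0, -24], [0, 0, -30]], slide=[[0, 0, 15], [0, 0, 35], [0, 0, 60], [0, 0, 85], [0, 0, 102], [-4, -18, 102], [-8, -36, 102], [-12, -54, 102], [-18, -72, 102], [-24, -90, 102]], grip=[-1, -1, -1, -1, -1, -1, -1, -1, -1, -1])

```text
time: 30.6
tool_pos: [477.9, -117.1, 172.4]
tcp_rot: [-3.142, -0.001, 2.485]
contact_force: [-0.9, 1.1, -1.7]
grip_width: 61.6
```

Emit:
servo_tool(angular=[[0, 0, -6], [0, 0, -12], [0, 0, -18], [0, 0, -24], [0, 0, -30], [0, 0, -36], [0, 0, -42], [0, 0, -48], [0, 0, -54], [0, 0, -57]], slide=[[-7, -17, 0], [-14, -34, 0], [-21, -51, 0], [-28, -68, 0], [-35, -85, 0], [-42, -102, 0], [-49, -119, 0], [-56, -136, 0], [-63, -153, 0], [-70, -170, 0]], grip=[-1, -1, -1, -1, -1, -1, -1, -1, -1, -1])

```text
time: 31.43
tool_pos: [407.9, -287.1, 172.3]
tcp_rot: [-3.141, -0.001, 1.49]
contact_force: [-0.0, -0.4, -1.7]
grip_width: 61.5
```

```bash
python3 - <<'E'
from h import *
w=cap('wrist','w14.png'); o=w['obs']; print(o['time'],o['tool_pos'],o['tcp_rot'],o['grip_width'],o['contact_force'])
t=cap('top','t14.png'); tray(t); tray(w)
E
```

```text
31.4333 [ 407.88504662 -287.11386703  172.34542154] [-3.14094568e+00 -8.55903840e-04  1.48963038e+00] 61.50939323065478 [-0.00984797 -0.41514179 -1.67013231]
tray 585 ((475.2848205566406, -334.936767578125), (178.04542541503906, 279.149658203125), 85.83788299560547)
tray 3201 ((477.4296875, -306.0960998535156), (119.37943267822266, 279.7900390625), 85.30426788330078)
```

View pics/w14.png

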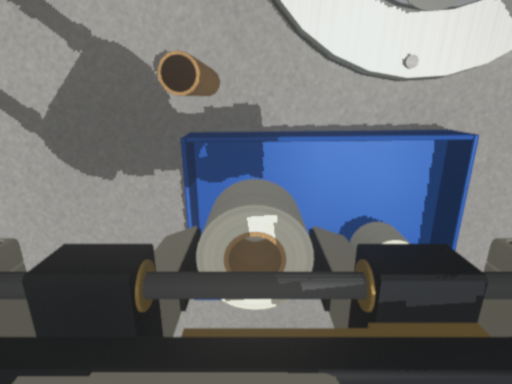

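View pics/t14.png

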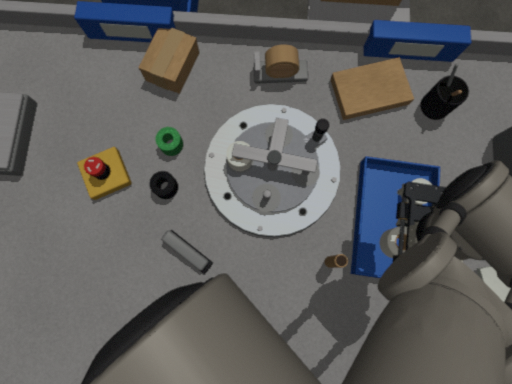

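Emit:
servo_tool(angular=[[0, 0, 0], [0, 0, 0], [0, 0, 0], [0, 0, 0], [0, 0, 0], [0, 0, 0], [0, 0, 0], [0, 0, 0], [0, 0, 0], [0, 0, 0]], slide=[[0, 0, -30], [0, 0, -65], [0, 0, -95], [0, 0, -115], [0, 0, -128], [0, 0, -134], [0, 0, -137], [0, 0, -139], [0, 0, -140], [0, 0, -141]], grip=[-1, -1, -1, -1, -1, -1, -1, -1, -1, -1])

```text
time: 32.37
tool_pos: [409.1, -287.0, 32.6]
tcp_rot: [3.14, 0.001, 1.495]
contact_force: [-1.0, 1.3, 5.8]
grip_width: 61.5
```

Emit:
servo_tool(angular=[[0, 0, 0], [0, 0, 0]], slide=[[0, 0, -0.5], [0, 0, -0.5]], grip=[-1, -1])

```text
time: 32.53
tool_pos: [409.1, -287.1, 32.5]
tcp_rot: [3.14, 0.001, 1.495]
contact_force: [-0.5, 1.3, 4.9]
grip_width: 61.6
```

Emit:
servo_tool(angular=[[0, 0, 0], [0, 0, 0], [0, 0, 0], [0, 0, 0], [0, 0, 0], [0, 0, 0], [0, 0, 0], [0, 0, 0], [0, 0, 0]], slide=[[0, 0, 0], [0, 0, 0], [0, 0, 0], [0, 0, 0], [0, 0, 15], [0, 0, 40], [0, 0, 75], [0, 0, 110], [0, 0, 140]], grip=[0.55, 0.55, 0.55, 0.55, 0.55, 0.55, 0.55, 0.55, 0.55])

```text
time: 33.28
tool_pos: [408.6, -286.7, 173.4]
tcp_rot: [3.141, 0.001, 1.495]
contact_force: [0.7, -0.1, -0.8]
grip_width: 70.7
```

Emit:
servo_tool(angular=[[0, 0, 5], [0, 0, 10], [0, 0, 15], [0, 0, 20], [0, 0, 25], [0, 0, 30], [0, 0, 35], [0, 0, 40], [0, 0, 42], [0, 0, 42]], slide=[[28, 16, 0], [56, 32, 0], [84, 49, 0], [112, 65, 0], [140, 81, 0], [168, 98, 0], [196, 114, 0], [224, 130, 0], [253, 147, 0], [253, 147, -15]], grip=[0.3, 0.3, 0.3, 0.3, 0.3, 0.3, 0.3, 0.3, 0.3, 0.3])

```text
time: 34.12
tool_pos: [667.2, -136.4, 158.5]
tcp_rot: [3.135, 0.006, 2.234]
contact_force: [-0.9, -1.2, -0.5]
grip_width: 59.7
```

```bash
python3 - <<'E'
from h import *
w=cap('wrist','w15.png'); o=w['obs']; print(o['time'],o['tool_pos'],o['tcp_rot'],o['grip_width'],o['contact_force']); knob(w,661.5,-139.5)
t=cap('top','t15.png'); tray(t)
E
python3 arc.py 307.7
```

```text
34.1167 [ 667.16153009 -136.37383073  158.47661504] [3.13544375 0.00554989 2.23391895] 59.74792589539645 [-0.90518215 -1.19473341 -0.50539654]
knob 1406 z 125.7764464821857 ((660.8468017578125, -140.43276977539062), 14.957033157348633)
tray 586 ((475.1180419921875, -335.6761779785156), (178.8144989013672, 278.4736328125), 85.74690246582031)
5 [8.7 7.3]
10 [16.7 15.4]
15 [23.9 24.1]
20 [30.4 33.4]
25 [36.1 43.3]
30 [40.8 53.6]
35 [44.7 64.3]
40 [47.6 75.3]
45 [49.5 86.5]

5 [ 1.  11.3]
10 [ 0.9 22.7]
15 [-0.1 34. ]
20 [-2.1 45.2]
25 [-5.1 56.1]
30 [-9.  66.8]
35 [-13.9  77.1]
40 [-19.6  86.9]
45 [-26.1  96.2]
```

View pics/t15.png

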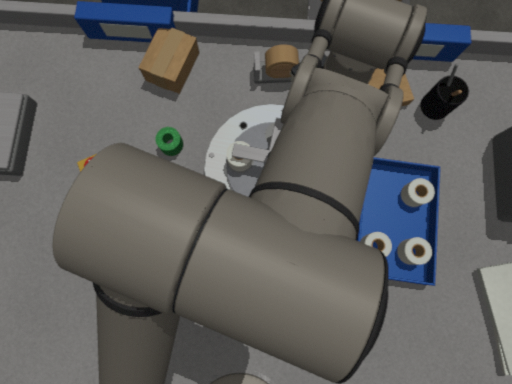

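Emit:
servo_tool(angular=[[0, 0, 0], [0, 0, 0], [0, 0, 0], [0, 0, 0], [0, 0, 0], [0, 0, 0], [0, 0, 0], [0, 0, 0], [0, 0, 0], [0, 0, 0]], slide=[[0, 0, -10], [0, 0, -25], [0, 0, -45], [0, 0, -57], [0, 0, -60.5], [0, 0, -60.5], [0, 0, -60.5], [0, 0, -60.5], [0, 0, -60.5], [0, 0, -60.5]], grip=[0.3, 0.3, 0.3, 0.3, 0.3, -1, -1, -1, -1, -1])

```text
time: 35.05
tool_pos: [662.0, -139.8, 96.7]
tcp_rot: [3.141, 0.001, 2.228]
contact_force: [-0.4, -0.7, 0.4]
grip_width: 30.7
```

Emit:
servo_tool(angular=[[0, 0, 0], [0, 0, 0], [0, 0, 0], [0, 0, 0], [0, 0, 0], [0, 0, 0], [0, 0, 0]], slide=[[0, 0, 0], [0, 0, 4], [0, 0, 8], [0, 0, 12], [0, 0, 16], [0, 0, 19.5], [0, 0, 19.5]], grip=[-1, -1, -1, -1, -1, -1, -1])

```text
time: 35.63
tool_pos: [661.6, -139.9, 115.7]
tcp_rot: [-3.142, 0.0, 2.228]
contact_force: [3.3, -2.8, -7.5]
grip_width: 29.3
```

Emit:
servo_tool(angular=[[0, 0, 5], [0, 0, 10], [0, 0, 15], [0, 0, 20], [0, 0, 25], [0, 0, 30], [0, 0, 35], [0, 0, 40], [0, 0, 45]], slide=[[8.7, 7.3, 0], [16.7, 15.4, 0], [23.9, 24.1, 0], [30.4, 33.4, 0], [36.1, 43.3, 0], [40.8, 53.6, 0], [44.7, 64.3, 0], [47.6, 75.3, 0], [49.5, 86.5, 0]], grip=[-1, -1, -1, -1, -1, -1, -1, -1, -1])

```text
time: 36.38
tool_pos: [711.3, -52.6, 114.6]
tcp_rot: [3.141, -0.0, 3.018]
contact_force: [3.5, -2.5, -7.8]
grip_width: 29.6
```

Emit:
servo_tool(angular=[[0, 0, 5], [0, 0, 10], [0, 0, 15], [0, 0, 20], [0, 0, 25], [0, 0, 30], [0, 0, 35], [0, 0, 40], [0, 0, 45], [0, 0, 45]], slide=[[1, 11.3, 0], [0.9, 22.7, 0], [-0.1, 34, 0], [-2.1, 45.2, 0], [-5.1, 56.1, 0], [-9, 66.8, 0], [-13.9, 77.1, 0], [-19.6, 86.9, 0], [-26.1, 96.2, 0], [-26.1, 96.2, 0]], grip=[-1, -1, -1, -1, -1, -1, -1, -1, -1, -1])

```text
time: 37.22
tool_pos: [683.5, 45.3, 114.7]
tcp_rot: [3.139, -0.001, -2.478]
contact_force: [3.0, -0.2, -8.0]
grip_width: 29.6
```

Emit:
servo_tool(angular=[[0, 0, 0], [0, 0, 0], [0, 0, 0], [0, 0, 0], [0, 0, 0], [0, 0, 0], [0, 0, 0]], slide=[[0, 0, 0], [0, 0, -4], [0, 0, -8], [0, 0, -12], [0, 0, -15], [0, 0, -17], [0, 0, -17]], grip=[-1, -1, -1, -1, -1, -1, -1])

```text
time: 37.8
tool_pos: [685.2, 43.1, 97.8]
tcp_rot: [3.141, 0.001, -2.485]
contact_force: [3.6, 3.7, -5.2]
grip_width: 29.2
```

Emit:
servo_tool(angular=[[0, 0, 0], [0, 0, 0], [0, 0, 0], [0, 0, 0], [0, 0, 0], [0, 0, 0], [0, 0, 0], [0, 0, 0], [0, 0, 0], [0, 0, 0]], slide=[[0, 0, 0], [0, 0, 0], [0, 0, 0], [0, 0, 0], [0, 0, 10], [0, 0, 30], [0, 0, 60], [0, 0, 80], [0, 0, 80], [0, 0, 80]], grip=[0.2, 0.2, 0.2, 0.2, 0.2, 0.2, 0.2, 0.2, 0.2, 0.2])

```text
time: 38.63
tool_pos: [685.7, 42.9, 180.7]
tcp_rot: [-3.139, 0.003, -2.484]
contact_force: [0.2, -0.5, 0.0]
grip_width: 55.2
```

```bash
python3 - <<'E'
from h import *
w=cap('wrist','w16.png'); o=w['obs']; print(o['time'],o['tool_pos'],o['tcp_rot'],o['grip_width'],o['contact_force']); knob(w,685,43)
E
```

```text
38.6333 [685.70128436  42.85802277 180.71417167] [-3.13896307e+00  2.94385941e-03 -2.48435706e+00] 55.20370749254908 [ 0.21028084 -0.45825709  0.00130958]
knob 1182 z 125.72906575610331 ((684.360107421875, 40.82431411743164), 14.992698669433594)
```

Emit:
servo_tool(angular=[[0, 0, -5], [0, 0, -10], [0, 0, -15], [0, 0, -20], [0, 0, -25], [0, 0, -30], [0, 0, -35], [0, 0, -40], [0, 0, -45], [0, 0, -45]], slide=[[-20, -8, 0], [-40, -16, 0], [-60, -24, 0], [-80, -32, 0], [-100, -40, 0], [-120, -48, 0], [-140, -56, 0], [-160, -63, 0], [-182.4, -69.7, 0], [-182.4, -69.7, -15]], grip=[1, 1, 1, 1, 1, 1, 1, 1, 1, 1])

```text
time: 39.52
tool_pos: [499.7, -27.4, 164.1]
tcp_rot: [-3.141, -0.001, 3.008]
contact_force: [1.9, 0.2, 0.6]
grip_width: 91.7
```

Emit:
servo_tool(angular=[[0, 0, 0], [0, 0, 0], [0, 0, 0]], slide=[[0, 0, -15], [0, 0, -26], [0, 0, -26]], grip=[1, 1, 1])

```text
time: 39.77
tool_pos: [500.2, -26.4, 134.3]
tcp_rot: [3.141, -0.007, 3.013]
contact_force: [-0.4, -0.6, 0.4]
grip_width: 91.6
```

```bash
python3 - <<'E'
from h import *
c=cap('wrist','w17.png'); o=c['obs']; print(o['time'],o['tool_pos'],o['tcp_rot'],o['grip_width']); roll(c)
t=cap('top','t17.png'); q=pts(t)[158:174,86:100]; print('stop',np.median(q[...,2])); tray(t)
E
```

```text
39.7667 [500.19345166 -26.35146995 134.31115623] [ 3.14107278 -0.00651586  3.01324808] 91.60619360231884
roll 3436 ((501.7117004394531, -27.497072219848633), 30.183086395263672) 87.82921932247604
stop 90.9746587281831
tray 953 ((467.8017578125, -331.5150451660156), (179.3445281982422, 278.4525451660156), 86.19877624511719)
```

View pics/w17.png

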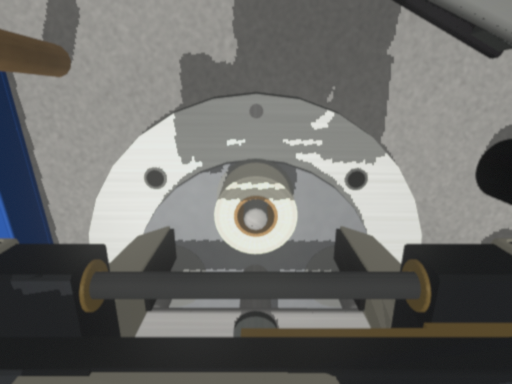

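Emit:
servo_tool(angular=[[0, 0, 0], [0, 0, 0], [0, 0, 0], [0, 0, 0], [0, 0, 0], [0, 0, 0], [0, 0, 0], [0, 0, 0], [0, 0, 0], [0, 0, 0]], slide=[[0, 0, -25], [0, 0, -50], [0, 0, -65], [0, 0, -70.5], [0, 0, -70.5], [0, 0, -70.5], [0, 0, -70.5], [0, 0, -70.5], [0, 0, -70.5], [0, 0, -70.5]], grip=[1, 1, 1, 1, -1, -1, -1, -1, -1, -1])

```text
time: 40.7
tool_pos: [503.1, -26.9, 67.6]
tcp_rot: [-3.141, 0.002, 3.014]
contact_force: [0.7, -0.6, 3.5]
grip_width: 61.5
```

Emit:
servo_tool(angular=[[0, 0, 0], [0, 0, 0], [0, 0, 0], [0, 0, 0]], slide=[[0, 0, 0], [0, 0, 0], [0, 0, 4], [0, 0, 4]], grip=[-1, -1, -1, -1])

```text
time: 41.03
tool_pos: [502.6, -26.6, 71.1]
tcp_rot: [3.141, 0.0, 3.013]
contact_force: [-0.1, -0.5, -2.0]
grip_width: 61.7
```

Emit:
servo_tool(angular=[[0, 0, 0], [0, 0, 0], [0, 0, 0], [0, 0, 0], [0, 0, 0], [0, 0, 0]], slide=[[0, 0, 15], [0, 0, 35], [0, 0, 60], [0, 0, 85], [0, 0, 102], [0, 0, 102]], grip=[-1, -1, -1, -1, -1, -1])

```text
time: 41.53
tool_pos: [504.3, -26.9, 176.0]
tcp_rot: [-3.141, 0.006, 3.014]
contact_force: [-0.4, -0.5, -1.6]
grip_width: 61.8
```

```bash
python3 - <<'E'
from h import *
t=cap('top','t18.png'); tray(t); P=pts(t); hsv=cv2.cvtColor(t['img'],cv2.COLOR_BGR2HSV)
m=(P[...,2]>46)&(P[...,2]<62)&(P[...,1]<-220)&(hsv[...,1]<90)&(P[...,1]>-460)&(P[...,0]>320)&(P[...,0]<620)
n,l,s,ce=cv2.connectedComponentsWithStats(m.astype(np.uint8))
for i in range(1,n):
    if s[i,4]>30: print(cv2.minEnclosingCircle(P[l==i][:,:2].astype(np.float32)),np.median(P[l==i][:,2]))
print(bot.get_obs()['tool_pos'],bot.get_obs()['grip_width'],bot.get_obs()['contact_force'])
E
```

```text
tray 946 ((467.9256896972656, -331.5690612792969), (179.28323364257812, 279.0346984863281), 85.87083435058594)
((536.1024780273438, -381.1551208496094), 31.264829635620117) 53.33444972871857
((402.5288391113281, -281.7516784667969), 30.667354583740234) 53.77350033858322
((397.44342041015625, -372.35113525390625), 30.574817657470703) 53.44422953500861
[503.26893678 -26.71835944 173.87487463] 61.60127013391411 [-1.09092341  0.2196677  -1.94113746]
```

View pics/t18.png

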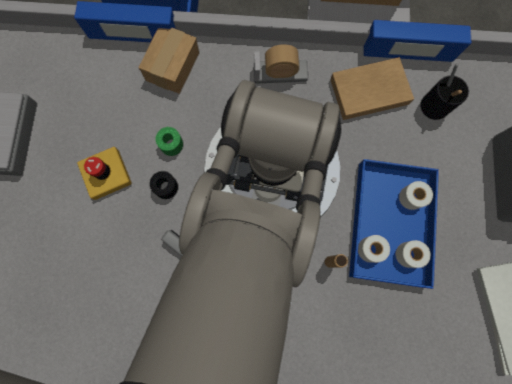

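Emit:
servo_tool(angular=[[0, 0, -6], [0, 0, -12], [0, 0, -18], [0, 0, -24], [0, 0, -30], [0, 0, -36], [0, 0, -42], [0, 0, -48], [0, 0, -54], [0, 0, -60]], slide=[[2, -18, 0], [5, -36, 0], [8, -54, 0], [11, -72, 0], [14, -90, 0], [17, -108, 0], [20, -126, 0], [23, -144, 0], [26, -162, 0], [28, -180, 0]], grip=[-1, -1, -1, -1, -1, -1, -1, -1, -1, -1])

```text
time: 42.42
tool_pos: [529.8, -207.0, 170.4]
tcp_rot: [-3.139, -0.003, 1.961]
contact_force: [1.0, -0.2, -2.0]
grip_width: 61.6
```

Emit:
servo_tool(angular=[[0, 0, -6], [0, 0, -12], [0, 0, -18], [0, 0, -24], [0, 0, -27], [0, 0, -27]], slide=[[2, -17, 0], [4, -34, 0], [6, -51, 0], [8, -68, 0], [10, -86, 0], [10, -86, 0]], grip=[-1, -1, -1, -1, -1, -1])

```text
time: 42.92
tool_pos: [539.8, -295.3, 170.1]
tcp_rot: [-3.139, -0.0, 1.49]
contact_force: [-1.1, -0.6, -1.3]
grip_width: 61.3
```

```bash
python3 - <<'E'
from h import *
w=cap('wrist','w19.png'); o=w['obs']; print(o['time'],o['tool_pos'],o['tcp_rot'],o['grip_width'],o['contact_force'])
t=cap('top','t19.png'); tray(t); tray(w)
E
```

```text
42.9167 [ 539.78766357 -295.26566266  170.07005706] [-3.13913010e+00 -3.95581401e-04  1.49025001e+00] 61.258980811185594 [-1.12432659 -0.61562213 -1.27226614]
tray 346 ((493.3124694824219, -247.68202209472656), (64.42371368408203, 262.46807861328125), 71.45606994628906)
tray 3165 ((469.97161865234375, -300.6836853027344), (115.43241882324219, 279.0122985839844), 86.23060607910156)
```

View pics/w19.png

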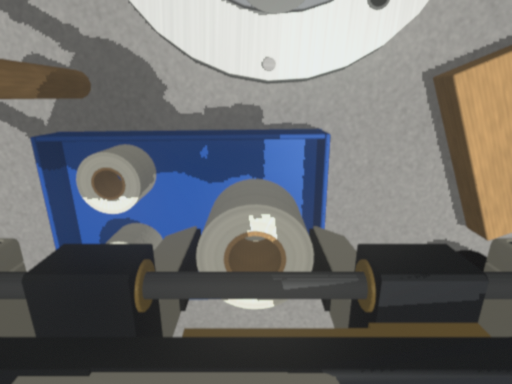

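Emit:
servo_tool(angular=[[0, 0, 0], [0, 0, 0], [0, 0, 0], [0, 0, 0], [0, 0, 0], [0, 0, 0], [0, 0, 0], [0, 0, 0], [0, 0, 0], [0, 0, 0]], slide=[[0, 0, -30], [0, 0, -65], [0, 0, -95], [0, 0, -115], [0, 0, -128], [0, 0, -134], [0, 0, -137], [0, 0, -139], [0, 0, -140], [0, 0, -141]], grip=[-1, -1, -1, -1, -1, -1, -1, -1, -1, -1])

```text
time: 43.85
tool_pos: [541.1, -292.8, 32.7]
tcp_rot: [3.14, 0.001, 1.495]
contact_force: [-0.2, 0.1, 2.7]
grip_width: 61.4
```

Emit:
servo_tool(angular=[[0, 0, 0], [0, 0, 0]], slide=[[0, 0, -0.3], [0, 0, -0.3]], grip=[-1, -1])

```text
time: 44.02
tool_pos: [541.1, -292.9, 32.7]
tcp_rot: [3.14, 0.001, 1.495]
contact_force: [-0.0, 1.5, 3.6]
grip_width: 61.4
```

Emit:
servo_tool(angular=[[0, 0, 0], [0, 0, 0], [0, 0, 0], [0, 0, 0], [0, 0, 0], [0, 0, 0], [0, 0, 0], [0, 0, 0], [0, 0, 0]], slide=[[0, 0, 0], [0, 0, 0], [0, 0, 0], [0, 0, 0], [0, 0, 15], [0, 0, 40], [0, 0, 75], [0, 0, 110], [0, 0, 141]], grip=[0.55, 0.55, 0.55, 0.55, 0.55, 0.55, 0.55, 0.55, 0.55])

```text
time: 44.77
tool_pos: [540.6, -292.8, 174.4]
tcp_rot: [3.141, 0.0, 1.495]
contact_force: [0.1, -1.6, 0.4]
grip_width: 71.4
```

Emit:
servo_tool(angular=[[0, 0, 0], [0, 0, 0], [0, 0, 0], [0, 0, 0], [0, 0, 0], [0, 0, 0], [0, 0, 0], [0, 0, 0], [0, 0, 0], [0, 0, 0]], slide=[[-4, 34, 0], [-8, 68, 0], [-12, 102, 0], [-16, 136, 0], [-20, 170, 0], [-20, 204, 0], [-20, 238, 0], [-20, 272, 0], [-20, 306, 0], [-20, 340, 0]], grip=[0.55, 0.55, 0.55, 0.55, 0.55, 0.55, 0.55, 0.55, 0.55, 0.55])

```text
time: 45.6
tool_pos: [520.3, 48.9, 172.5]
tcp_rot: [3.141, 0.0, 1.495]
contact_force: [1.2, 0.8, -0.1]
grip_width: 71.4
```

Emit:
servo_tool(angular=[[0, 0, 0], [0, 0, 0], [0, 0, 0], [0, 0, 0], [0, 0, 0], [0, 0, 0], [0, 0, 0], [0, 0, 0], [0, 0, 0], [0, 0, 0]], slide=[[2, 34, 0], [4, 68, 0], [6, 102, 0], [8, 136, 0], [10, 170, 0], [12, 204, 0], [14, 238, 0], [16, 272, 0], [18, 306, 0], [18, 323, 0]], grip=[0.55, 0.55, 0.55, 0.55, 0.55, 0.55, 0.55, 0.55, 0.55, 0.55])

```text
time: 46.43
tool_pos: [538.0, 374.0, 172.0]
tcp_rot: [3.142, -0.001, 1.497]
contact_force: [-0.2, -0.1, -0.7]
grip_width: 71.2
```

```bash
cat >> h.py <<'E'
def trayrolls(t):
    tray(t); P=pts(t); hsv=cv2.cvtColor(t['img'],cv2.COLOR_BGR2HSV)
    m=(P[...,2]>46)&(P[...,2]<62)&(P[...,1]<-220)&(hsv[...,1]<90)&(P[...,1]>-460)&(P[...,0]>320)&(P[...,0]<620)
    n,l,s,ce=cv2.connectedComponentsWithStats(m.astype(np.uint8))
    for i in range(1,n):
        if s[i,4]>30: print(cv2.minEnclosingCircle(P[l==i][:,:2].astype(np.float32)),np.median(P[l==i][:,2]))
E
python3 - <<'E'
from h import *
t=cap('top','t20.png'); trayrolls(t); knob(t,685,43)
w=cap('wrist','w20.png'); o=w['obs']; print(o['time'],o['tool_pos'],o['tcp_rot'],o['grip_width'])
P=pts(w); hsv=cv2.cvtColor(w['img'],cv2.COLOR_BGR2HSV)
m=((hsv[...,0]<8)|(hsv[...,0]>172))&(hsv[...,1]>150)&(hsv[...,2]>60)&(P[...,2]>84)&(P[...,2]<104); q=P[m]
print(len(q),np.median(q[:,2]),cv2.minEnclosingCircle(q[:,:2].astype(np.float32)))
E
```

```text
tray 960 ((467.9634094238281, -331.69677734375), (179.80331420898438, 278.8291320800781), 86.16983032226562)
((542.4476318359375, -291.29150390625), 30.9962100982666) 53.718421378066125
((535.3567504882812, -381.2793273925781), 31.08061408996582) 53.401685858679585
((402.69903564453125, -281.6676330566406), 30.39318084716797) 53.554563819435415
((397.4002380371094, -371.48193359375), 30.55857276916504) 53.281420318419194
knob 143 z 127.35424722350184 ((684.1000366210938, 43.00764465332031), 15.014009475708008)
46.4833 [537.58047233 375.68578068 171.76992322] [-3.14145095e+00 -2.04886457e-03  1.49876671e+00] 71.36278961615312
1563 88.89897552244673 ((539.813232421875, 372.72418212890625), 21.45461082458496)
```

View pics/t20.png

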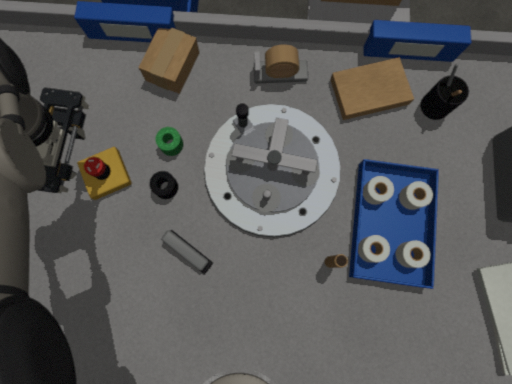

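View pics/w20.png

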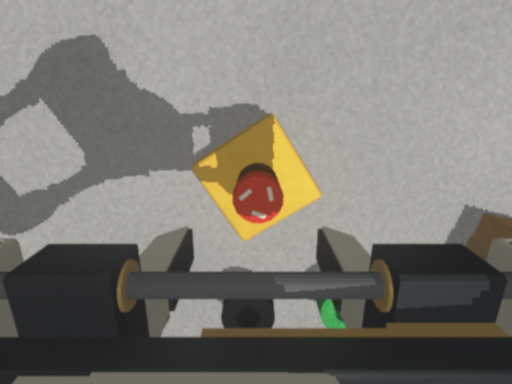

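Emit:
servo_tool(angular=[[0, 0, 0], [0, 0, 0], [0, 0, 0], [0, 0, 0], [0, 0, 0], [0, 0, 0], [0, 0, 0], [0, 0, 0], [0, 0, 0], [0, 0, 0]], slide=[[0.2, 0.5, -15], [0.2, 0.5, -40], [0.2, 0.5, -70], [0.2, 0.5, -92], [0.2, 0.5, -102], [0.2, 0.5, -105], [0.2, 0.5, -105], [0.2, 0.5, -105], [0.2, 0.5, -105], [0.2, 0.5, -105]], grip=[0.55, 0.55, 0.55, 0.55, 0.55, 0.55, 0.55, -1, -1, -1])

```text
time: 47.37
tool_pos: [539.6, 371.2, 69.1]
tcp_rot: [3.139, -0.001, 1.495]
contact_force: [0.2, -0.5, -0.5]
grip_width: 55.7
```

Emit:
servo_tool(angular=[[0, 0, 0], [0, 0, 0], [0, 0, 0], [0, 0, 0], [0, 0, 0]], slide=[[0, 0, 0], [0, 0, 0], [0, 0, 0], [0, 0, 0], [0, 0, 0]], grip=[-1, -1, -1, -1, -1])

```text
time: 47.78
tool_pos: [539.5, 371.0, 68.1]
tcp_rot: [3.14, -0.001, 1.495]
contact_force: [2.4, -0.7, 2.5]
grip_width: 43.3
```

Emit:
servo_tool(angular=[[0, 0, 0], [0, 0, -6], [0, 0, -12], [0, 0, -18], [0, 0, -24], [0, 0, -30], [0, 0, -36], [0, 0, -41], [0, 0, -45], [0, 0, -45]], slide=[[0, 0, 1], [0, 0, 1], [0, 0, 1], [0, 0, 1], [0, 0, 1], [0, 0, 1], [0, 0, 1], [0, 0, 1], [0, 0, 1], [0, 0, 1]], grip=[-1, -1, -1, -1, -1, -1, -1, -1, -1, -1])

```text
time: 48.62
tool_pos: [538.3, 371.5, 68.8]
tcp_rot: [-3.141, -0.0, 0.707]
contact_force: [-0.4, 2.6, 3.7]
grip_width: 43.2
```

Emit:
servo_tool(angular=[[0, 0, 0], [0, 0, 0], [0, 0, 0], [0, 0, 0], [0, 0, 0]], slide=[[0, 0, 3], [0, 0, 6], [0, 0, 8], [0, 0, 8], [0, 0, 8]], grip=[-1, -1, -1, -1, -1])

```text
time: 49.03
tool_pos: [538.3, 371.3, 76.5]
tcp_rot: [-3.141, -0.0, 0.71]
contact_force: [-1.8, 5.8, 2.2]
grip_width: 43.1
```

Emit:
servo_tool(angular=[[0, 0, 0], [0, 0, 0], [0, 0, 0], [0, 0, 0], [0, 0, 0], [0, 0, 0], [0, 0, 0], [0, 0, 0], [0, 0, 0]], slide=[[0, 0, 0], [0, 0, 0], [0, 0, 0], [0, 0, 0], [0, 0, 10], [0, 0, 35], [0, 0, 65], [0, 0, 95], [0, 0, 120]], grip=[0.55, 0.55, 0.55, 0.55, 0.55, 0.55, 0.55, 0.55, 0.55])

```text
time: 49.78
tool_pos: [539.1, 370.7, 199.5]
tcp_rot: [3.141, -0.002, 0.71]
contact_force: [0.1, 0.8, 0.6]
grip_width: 71.0
```

Emit:
servo_tool(angular=[[0, 0, 0], [0, 0, 0], [0, 0, 0], [0, 0, 0]], slide=[[-20, 0, 10], [-40, 0, 20], [-40, 0, 20], [-40, 0, 20]], grip=[0.55, 0.55, 0.55, 0.55])

```text
time: 50.12
tool_pos: [498.6, 371.0, 218.1]
tcp_rot: [3.141, -0.002, 0.711]
contact_force: [0.4, -0.4, -0.5]
grip_width: 71.2
```

```bash
python3 - <<'E'
from h import *
t=cap('top','t21.png'); trayrolls(t); knob(t,685,43)
w=cap('wrist','w21.png'); o=w['obs']; print(o['time'],o['tool_pos'],o['contact_force'],o['grip_width'])
for c in (t,w):
    P=pts(c); hsv=cv2.cvtColor(c['img'],cv2.COLOR_BGR2HSV)
    m=((hsv[...,0]<8)|(hsv[...,0]>172))&(hsv[...,1]>150)&(hsv[...,2]>60)&(P[...,2]>80)&(P[...,2]<108)&(P[...,1]>300); q=P[m]
    print(len(q),len(q) and (np.percentile(q[:,2],[50,90]),cv2.minEnclosingCircle(q[:,:2].astype(np.float32))))
cap('scene','s21.png')
E
```

```text
tray 943 ((467.9178161621094, -331.54302978515625), (179.18515014648438, 278.6268005371094), 86.10911560058594)
((542.373291015625, -291.02337646484375), 30.713804244995117) 53.607418118905635
((535.8567504882812, -381.614013671875), 31.174745559692383) 53.23414373363211
((402.7264404296875, -281.8337707519531), 30.438766479492188) 53.504949113039494
((396.46343994140625, -372.01837158203125), 30.61357879638672) 53.3655397802688
knob 141 z 126.80377222257628 ((685.1908569335938, 42.71882629394531), 14.86668586730957)
50.1667 [499.04286534 370.73354163 217.08633678] [ 0.04020215  0.02795595 -0.47652131] 70.83579313010625
232 (array([101.27339712, 103.43151867]), ((539.047607421875, 371.80950927734375), 21.450254440307617))
1392 (array([ 99.79131334, 100.7417066 ]), ((540.5183715820312, 372.56640625), 21.343318939208984))
```

View pics/s21.png

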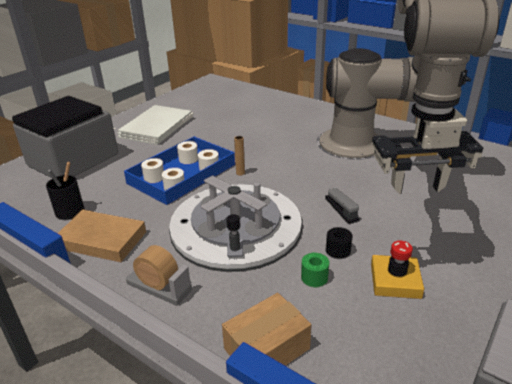

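The stop's top is back at 99.8 mm, so it is out. All four rolls are in the tray, the posts are empty, the pin is home, and the tube and stapler are still standing. Handing in.

```bash
python3 -c "
from plant import bot
print(bot.close_job())"
```

```text
the job is handed in; nothing more can be done
None
```

The job is done and handed in after about 50 s of the 210 s allowed; the hand-in gave no verdict.

I pressed the stop until it latched, then lifted all four rolls off at the gap. Between rolls I indexed the wheel three times, 90° counter-clockwise each time. When the posts were empty I turned the stop clockwise and it sprang out.

Last checks, from the cameras and robot readings:
- **Stop:** the head's top read about 91 mm while latched and 99.8 mm at the end, so it is fully out.
- **Pin:** the knob's top stood at home height after every index (125.7–125.8 mm by the wrist camera). At the end the top camera read 126.8 mm, against 127.1 mm at the start.
- **Rolls:** all four stand upright on the tray floor, 2 × 2, with tops about 53 mm above the bench and clear of each other and the walls.
- **Tray:** it was knocked about 8 mm aside before the last roll. I measured it again and placed that roll to match.
- **Stapler and tube:** both look to be standing where they were in the final scene picture; I did not re-measure them.
- **Robot:** the gripper is open and clear of everything.

No check failed. The wrist camera put the tray 2–3 mm further in y than the top camera did, which is about the calibration's accuracy and did not matter here.

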